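Shim the short foot of a rocking gas cooker before frying

TASK

The gas cooker rocks on its short foot at the front right corner, and hot oil is about to go on it. Press that corner to feel how far it drops, slide whichever flat wooden packer suits under that foot, then slide the tapered shim, thin end first, in on top of the packer until it just bites, without jacking the cooker up or shoving it along. Finally press down firmly, without a jolt, on that corner to show that it no longer rocks, then leave everything in place, with the other things on the table undisturbed.

Things in the scene. Friction and masses are not known exactly. Their poses are not given: they have to be found in the camera images.
- cooker: cream portable gas cooker, 2.3 to 3.1 kg, loose. Origin on the table under its middle; -x is the front with the black knob, +y its left. Housing 260 (x) x 300 (y) mm, underside at z 26 mm, flat top at 66, pan supports to 90 round (12, 40). Four rubber feet, 22 mm across, at (+-110, +-130). It stands level on three; 3 to 4 N down on the short foot's corner tips it till that foot lands
- corner (a point): point on the flat housing top right above the short foot, at (-110, -130, 66) mm of the cooker: where to press. Tipped till the foot lands it sinks by 0.94 of the gap under that foot (the feet roll on their rims). The gap is 7.6 to 13 mm and differs each time. A firm press for the proof is 8 to 12 N, held for half a second; well shimmed it then gives less than 0.5 mm
- foot_axis (a point): point at table height on the axis of the short foot, at (-110, -130, 0) mm of the cooker: front right, 20 mm in from the front face and 20 mm in from the right face (facing -y). The foot, 22 mm across and flat-ended, stops short of the table by the gap. Nothing else under the housing there: shims can go in from the right side along the cooker's +y
- packer_thin: flat strip of wood, 110 (x) x 30 (y) mm, 4 mm thick, 15 g, both ends alike; origin under its middle, lying flat. With the tapered shim on it, it fills gaps of about 7.3 to 10.9 mm
- packer_thick: shorter flat strip of the same wood, 85 (x) x 30 (y) mm, 6.5 mm thick, 16 g, both ends alike; origin under its middle, lying flat. With the tapered shim on it, it fills gaps of about 9.8 to 13.4 mm
- wedge: tapered wooden shim, 130 (x) x 30 (y) mm, 22 g, lying flat; origin under its middle. Thickness falls evenly from 9.8 mm at the tail (-x end) to 2 mm at the thin tip (+x end), 0.6 mm per 10 mm. Slid in by its tail, it bites when it fills the rest of the gap: the push then rises from about 1 N to 4 to 6 N within millimetres; pushed on, it jacks or shoves the cooker. It stays by friction
- bench_scraper: dough scraper, 95 x 122 x 18 mm, steel blade with a wooden grip; leave it where it is
- cutter_round: plain round tin pastry cutter, 66 mm across, 41 mm high; leave it where it is
- cutter_fluted: fluted tin pastry cutter, 54 mm across, 39 mm high; leave it where it is
- pastry_brush: flat wooden pastry brush, 182 x 39 x 12 mm; leave it where it is
- pastry_wheel: pastry wheel with a wooden handle, 161 x 26 x 27 mm; leave it where it is
- walnut_a: walnut, about 31 mm; leave it where it is
- walnut_b: walnut, about 31 mm; leave it where it is
Things that resemble listed ones, but are neither listed nor needed, are in the scene too. What is shaped like the packer_thin but red or white is not meant.

How it is judged:
By the outcome, as a careful person would: the job done as asked, in the order asked, and still so for the second after the job is handed in, with the robot touching nothing.
It also fails if it takes over 72 s, if anything falls off the work surface, if the arm or the gripper's body presses on something with over 40 N, if the wrist force passes 120 N, or if a joint passes its speed limit or range.

ROBOT

A 7-joint arm with a two-finger parallel gripper is mounted at the origin on a cart in front of the work surface, level with it; the furniture and walls round the work are solid. World frame = base frame: x ahead of the robot, y to its left, z up, the work surface at z = 0. Lengths are in m, angles in rad, forces in N, time in s.
With the tool pointing down it reaches from about 0.4 to 0.9 m from the base axis. Payload 5.6 kg.
Tool frame: the origin (TCP) lies on the mounting face of the last link; the fingertips stand 190 mm ahead of it and the grasp point (between the pads) lies 171 mm ahead of it; z points along the fingers, y is the line along which they close (so a half turn about z gives the same grasp; the last joint's range is limited). The gripper opens to 92 mm and grips with 3 to 60 N. Pads are 20 mm wide; open, the fingers measure 128 mm over their backs; the gripper's body (75 mm by 189 mm) begins 69 mm behind the grasp point.
Start: joints at [1.121, 0.468, -0.012, 1.603, 0.006, 1.071, -0.056], TCP at [0.257, -0.597, 0.405] pointing down, gripper open.
Joint ranges: [-2.53, 2.53], [-0.31, 2.02], [-1.57, 1.55], [0.28, 2.44], [-1.29, 4.43], [0.15, 1.84], [-2.92, 2.92]. Speed limits (rad/s): [2.57, 2.57, 3.14, 3.14, 3.14, 3.14, 3.14].

INTERFACE

Orientations are given as a unit quaternion [w, x, y, z].
In Python, from workcell import ctrl, capture, camera_params, spot_in gives the robot as it stands.
- The arm moves only by the tool carry_out, never from a script. Its argument "moves" is a list of rows, each a list of 7 numbers: the shift along the tool's x, y, z in m, then the turn, a rotation vector about the tool's x, y, z in rad, then the closure, from 0 (fully open) to 1 (shut). In form: [[dx, dy, dz, rx, ry, rz, hand], ...]. A call has 1 to 8 rows; each row shifts and turns the commanded pose from where the row before left it, along the tool's axes as they then stand; what a row does not reach is not made up. A row lasts 1/12 s, in which the tool goes at most 41.7 mm and 7.16 degrees, less where a joint would pass 70% of its speed; a pose out of reach is approached as far as the arm can. A call with a gripper value outside its range is refused whole. The fingers move at their own pace and stop on an object; "squeeze" is the grip in N (left out, the last holds). Time passes only in rows, so rows that do not move let the fingers close. It gives the time, the measured TCP pose, the force, the opening and the grip force at its end, in the units of the state.
- ctrl.observe(): the state, without advancing time (a new reading comes with each control period).
- capture(name): name is "side" or "top"; returns the picture (400x640x3 uint8, red, green, blue); there is no depth.
- camera_params(name): a dict with "mtx" (3x3 intrinsics, pixels), "camera_from_world" (4x4, takes a point from world to camera coordinates). Camera axes: x right, y up, looking along -z (the intrinsics and any distortion apply to the point x, -y, -z); pixel columns grow to the right and rows downward; lengths in m; the calibration is good to about 2 mm. A picture is of the moment at which its call begins. camera_params takes no time and is no camera call.
- ctrl.job_done(): hands the job in; it is judged then, once.
Trained networks look in the newest picture that a camera, given by its name, has taken for a name from the list of things; names that differ only in an ending like _2 or _b are one class to them, and where a whole thing is asked for, a point or a joint stands for the part that bears it (a point fixed in the world has none). Each returns a list of dicts, best first, with "score" (0 to 1); they miss things now and then, are a little off and sometimes report something else, mostly with a low value. They report only what shows in the picture. A call takes as long as a camera call. They do not tell look-alikes from the thing itself.
- spot_in(label, camera): "bbox" ([left, top, right, bottom] in pixels, round what is visible of it).
The state is a dict: "time_s": time; "q": joint angles; "qd": joint speeds; "tau": joint torques, N m; "ee_pos": TCP position; "orientation": TCP orientation; "contact_force": force on the tool from outside, world axes, zero at the start; "wrist_torque": the same for the moment, N m; "width": finger opening in m; "grasp_force": force on a finger pad.
Only numpy, scipy, OpenCV 4.12 (cv2) and the standard library are available. Lean on these libraries where they do the work, as an engineer would, in place of code of your own. Each camera call takes 0.05 s, during which the arm holds its last target. There are 200 camera calls.

## Working session

There is one attempt and no reset: what is moved stays moved. The work goes in short steps, Python scripts to look and compute and a tool call to move; the robot and the scene stay as the last step left them, time stands still between calls to the robot, and variables do not carry over. Pictures are saved under pics/ and viewed, at most 10 in all, crops included, and the job is handed in when it is done.

Besides the shell and the picture viewer there is one more tool, called after ">>>" by a JSON object that holds its "op" and its "data", one argument or row to a line. carry_out: Moves the arm, as the interface text tells. Its arguments: {"type":"object","properties":{"moves":{"type":"array","items":{"type":"array","items":{"type":"number"}}},"squeeze":{"type":"number"}},"required":["moves"]}

```bash
mkdir -p pics; ls
python3 - <<'E'
from workcell import ctrl,capture,camera_params,spot_in
import cv2,numpy as np
for n in("top","side"):
    im=capture(n); cv2.imwrite(f"pics/{n}0.png",im[:,:,::-1]); p=camera_params(n)
    print(n,p)
    for l in("cooker","packer_thin","packer_thick","wedge"):
        print(l,[(np.round(d["bbox"]).tolist(),round(d["score"],2)) for d in spot_in(l,n)])
s=ctrl.observe();print({k:np.round(v,4).tolist() for k,v in s.items()})
E
```

```text
pics
top {'mtx': array([[403.42174717,   0.        , 316.96321812],
       [  0.        , 403.42174717, 202.59712468],
       [  0.        ,   0.        ,   1.        ]]), 'camera_from_world': array([[-0.02303527, -0.99966688, -0.01164026,  0.01224827],
       [ 0.99787838, -0.02370014,  0.06063863, -0.535183  ],
       [-0.06089431, -0.01021874,  0.99809191, -1.0742506 ],
       [ 0.        ,  0.        ,  0.        ,  1.        ]])}
cooker [([187.0, 105.0, 313.0, 222.0], 0.91), ([450.0, 177.0, 468.0, 234.0], 0.52)]
packer_thin [([373.0, 261.0, 409.0, 290.0], 0.95), ([329.0, 229.0, 374.0, 240.0], 0.74), ([383.0, 223.0, 427.0, 242.0], 0.73), ([282.0, 247.0, 327.0, 270.0], 0.65)]
packer_thick [([389.0, 191.0, 425.0, 209.0], 0.86)]
wedge [([237.0, 250.0, 260.0, 268.0], 0.41)]
side {'mtx': array([[412.89094033,   0.        , 318.14133143],
       [  0.        , 412.89094033, 204.31284407],
       [  0.        ,   0.        ,   1.        ]]), 'camera_from_world': array([[-0.3901026 ,  0.92070102,  0.01138394,  0.23135068],
       [-0.80668207, -0.34770127,  0.4778785 ,  0.40154793],
    
[... 184 characters left out ...]
.0, 174.0, 323.0, 193.0], 0.77), ([338.0, 177.0, 369.0, 188.0], 0.76), ([282.0, 139.0, 312.0, 153.0], 0.65), ([254.0, 163.0, 287.0, 177.0], 0.55), ([441.0, 198.0, 469.0, 246.0], 0.16)]
packer_thick [([241.0, 177.0, 267.0, 198.0], 0.65)]
wedge [([220.0, 206.0, 263.0, 223.0], 0.55)]
{'time_s': 0.5, 'q': [1.121, 0.4675, -0.0116, 1.6028, 0.006, 1.0714, -0.0564], 'qd': [0.0005, -0.0012, 0.0025, -0.0, 0.0008, 0.0013, 0.0003], 'tau': [-0.0003, -51.9976, -0.0125, -24.3845, -0.0566, 0.012, 0.0001], 'ee_pos': [0.2572, -0.5969, 0.4047], 'orientation': [-0.0, 0.9794, 0.2019, -0.0], 'contact_force': [0.5682, 0.1136, -0.1881], 'wrist_torque': [-0.0228, 0.0297, 0.0119], 'grasp_force': 0.0, 'width': 0.0917}
```

Run:
```python
import cv2
a=cv2.imread("pics/top0.png")[95:305,170:480]; cv2.imwrite("pics/t1.png",cv2.resize(a,None,fx=2.58,fy=2.58,interpolation=3))
a=cv2.imread("pics/side0.png"); cv2.imwrite("pics/s1.png",cv2.resize(a[130:330,210:480],None,fx=2.9,fy=2.9,interpolation=3))
```

```text
(no output)
```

View pics/t1.png

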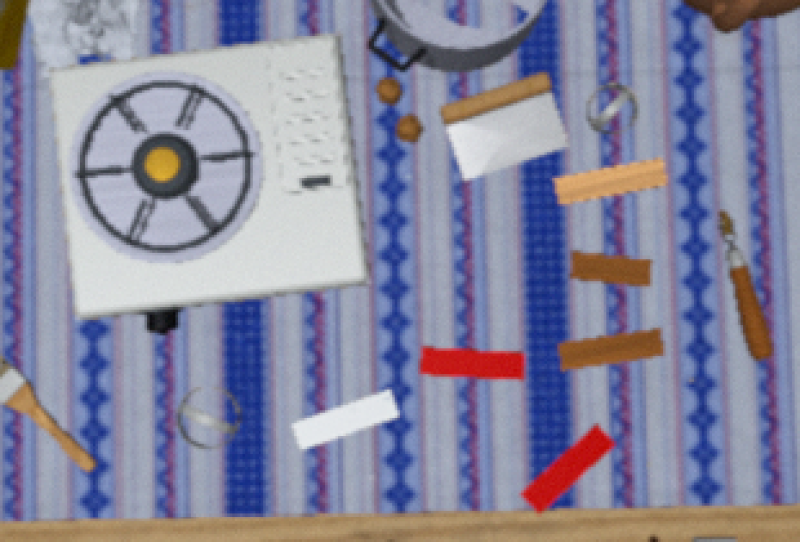

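View pics/s1.png

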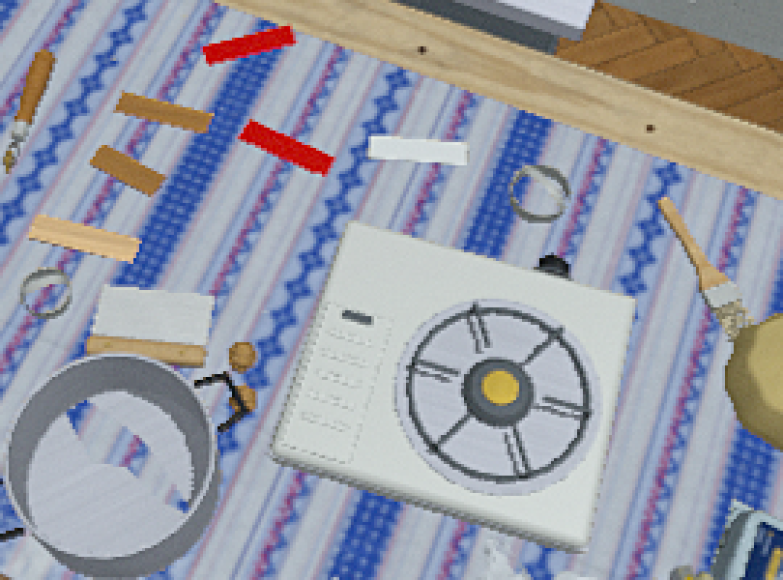

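Top crop: the candidates for the strips are pale wedge (zoom 611,180), short brown packer_thick (611,268), long brown packer_thin (611,349), decoys red (472,363), red (568,468) and white (345,419). The cooker's front-right corner is at (367,282), and its right side is free. Next I measure the poses and check in a crop which end of the wedge is thick.

```bash
cat > h.py <<'E'
import cv2,numpy as np
from workcell import ctrl,capture,camera_params,spot_in
def px2w(n,uv,z):
    p=camera_params(n);K=p["mtx"];T=p["camera_from_world"];R,t=T[:3,:3],T[:3,3]
    uv=np.atleast_2d(uv); d=np.c_[(uv[:,0]-K[0,2])/K[0,0],-(uv[:,1]-K[1,2])/K[1,1],-np.ones(len(uv))]@R
    c=-R.T@t; return c+d*((z-c[2])/d[:,2])[:,None]
def w2px(n,P):
    p=camera_params(n);K=p["mtx"];T=p["camera_from_world"];P=np.atleast_2d(P)@T[:3,:3].T+T[:3,3]
    return np.c_[K[0,0]*P[:,0]/-P[:,2]+K[0,2],K[1,1]*P[:,1]/P[:,2]+K[1,2]]
def rect(mask,n,z):
    c=max(cv2.findContours(mask.astype(np.uint8),0,cv2.CHAIN_APPROX_NONE)[0],key=cv2.contourArea)[:,0].astype(np.float32)
    w=px2w(n,c,z)[:,:2]*1000
    (x,y),(a,b),an=cv2.minAreaRect(w.astype(np.float32))
    if a<b:a,b,an=b,a,an+90
    an=(an+90)%180-90
    return np.round([x,y,a,b,an],1),c
E
python3 - <<'E'
from h import *
im=cv2.imread("pics/top0.png");si=cv2.imread("pics/side0.png")
print("tablecam",-camera_params("top")["camera_from_world"][:3,:3].T@camera_params("top")["camera_from_world"][:3,3])
def wood(im,box):
    m=np.zeros(im.shape[:2],bool);l,t,r,b=box
    s=im[t:b,l:r].astype(int); m[t:b,l:r]=(s[:,:,2]-s[:,:,0]>35)&(s[:,:,2]-s[:,:,1]>12)&(s[:,:,1]>s[:,:,0]+8); return m
for k,bt,bs,z in(("wedge",(380,150,436,180),(215,200,262,225),.006),("thick",(385,186,430,212),(236,174,272,201),.0065),("thin",(380,218,432,246),(248,158,290,180),.004)):
    print(k,rect(wood(im,bt),"top",z)[0],rect(wood(si,bs),"side",z)[0])
# cooker: bright cream top
s=im.astype(int);m=np.zeros(im.shape[:2],np.uint8);cv2.imwrite("pics/w.png",np.vstack([cv2.resize(im[150:180,380:436],(784,420),interpolation=0)[:300],cv2.resize(si[198:228,212:268],(784,420),interpolation=0)])[:600])
print(im[195,300],im[112,250],im[210,230],im[200,320],im[215,215])
cv2.imwrite("pics/c.png",cv2.resize(im[100:230,180:325],None,fx=4.5,fy=4.5,interpolation=2))
E
```

```text
tablecam [ 0.46891395 -0.01141721  1.10479617]
wedge [ 633.9 -248.   116.6   29.7  -80.7] [ 635.8 -247.2  118.1   31.   -81.1]
thick [ 540.8 -243.7   81.9   28.8   83.2] [ 544.1 -244.7   82.3   29.2   83.9]
thin [ 456.  -241.7  106.7   29.1  -83.2] [ 458.8 -241.8  107.7   28.6  -82.9]
[219 220 216] [173 154 149] [223 222 219] [182 127 109] [180 179 176]
```

View pics/w.png

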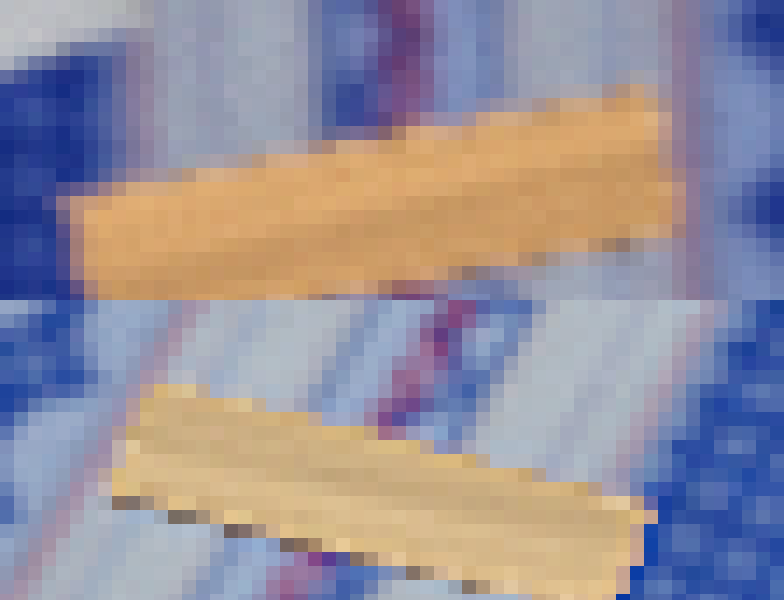

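View pics/c.png

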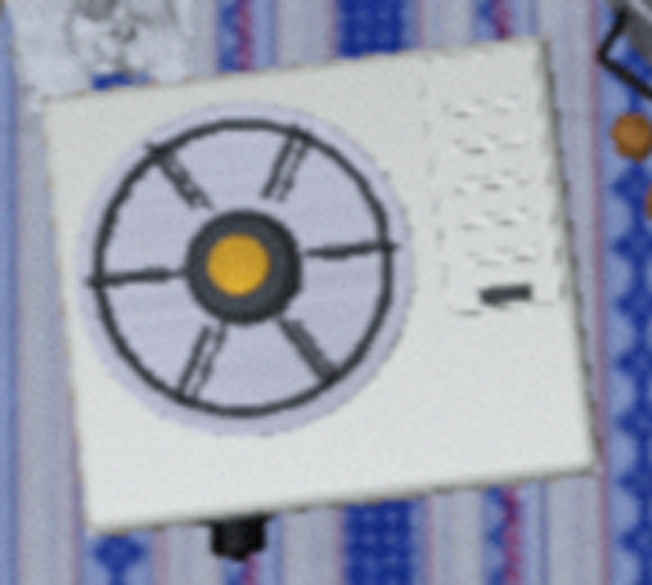

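The pale strip measures about 118 mm, not 130, so I check the whole pictures for another candidate.

Run:
```python
from h import *
im=cv2.imread("pics/top0.png");si=cv2.imread("pics/side0.png")
cv2.imwrite("pics/full.png",np.hstack([cv2.resize(im,None,fx=1.25,fy=1.25)]))
# strip end profiles along axis (top), R-B
for k,c,an,z in(("wedge",(633.9,-248),-80.7,.006),("thick",(540.8,-243.7),83.2,.0065),("thin",(456,-241.7),-83.2,.004)):
  for n,im_ in(("top",im),("side",si)):
    u=np.array([np.cos(np.radians(an)),np.sin(np.radians(an))]);v=np.array([-u[1],u[0]])
    s=np.arange(-80,81,2.);pr=0
    for o in(-8,-4,0,4,8):
        P=np.c_[(np.array(c)+s[:,None]*u+o*v)/1000,np.full(len(s),z)];q=w2px(n,P).astype(np.float32)
        I=cv2.remap(im_.astype(np.float32),q[:,0].reshape(1,-1),q[:,1].reshape(1,-1),1)[0];pr=pr+(I[:,2]-I[:,0])/5
    mid=pr[np.abs(s)<30].mean();th=(mid+np.r_[pr[:6],pr[-6:]].mean())/2
    i=np.where(pr>th)[0];print(k,n,"ends",s[i[0]],s[i[-1]],"u",u.round(2),pr.astype(int)[6:-6].tolist() if k=="wedge" else "")
```

```text
wedge top ends -60.0 60.0 u [ 0.16 -0.99] [-101, -103, -93, -56, 9, 63, 94, 103, 104, 104, 104, 104, 103, 103, 103, 104, 104, 104, 104, 104, 103, 103, 103, 102, 103, 104, 104, 103, 104, 104, 104, 104, 104, 102, 102, 103, 103, 104, 104, 103, 103, 102, 103, 103, 103, 103, 104, 105, 104, 104, 104, 103, 103, 103, 103, 103, 103, 103, 102, 102, 103, 96, 75, 42, 8, -14, -33, -46, -56]
wedge side ends -58.0 60.0 u [ 0.16 -0.99] [-97, -99, -112, -122, -48, 44, 76, 81, 76, 74, 74, 75, 74, 74, 74, 75, 75, 75, 75, 74, 74, 74, 74, 74, 74, 74, 74, 74, 74, 75, 75, 74, 73, 73, 73, 74, 75, 73, 73, 74, 74, 74, 74, 74, 74, 75, 75, 74, 73, 73, 73, 73, 75, 74, 73, 73, 73, 74, 74, 73, 74, 77, 76, 56, 20, -7, -26, -37, -46]
thick top ends -42.0 42.0 u [0.12 0.99] 
thick side ends -42.0 42.0 u [0.12 0.99] 
thin top ends -54.0 54.0 u [ 0.12 -0.99] 
thin side ends -52.0 54.0 u [ 0.12 -0.99]
```

View pics/full.png

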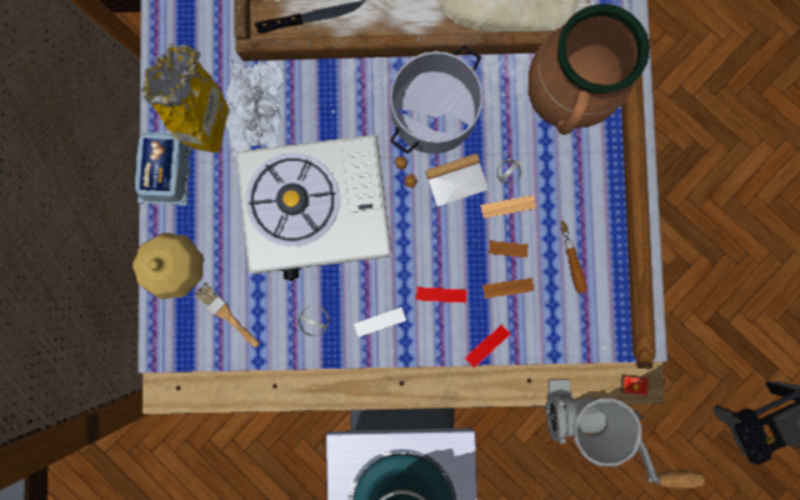

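View pics/side0.png

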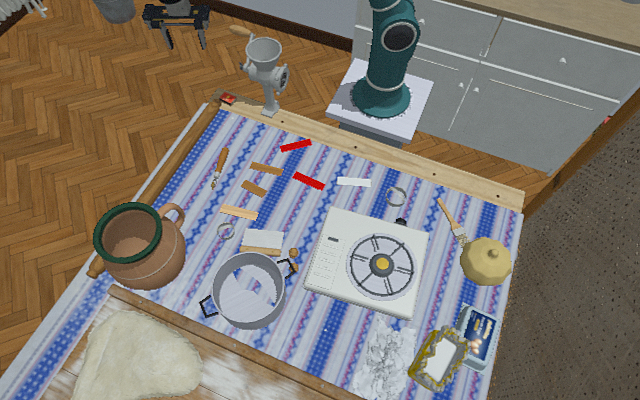

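Run:
```python
from h import *
im=cv2.imread("pics/top0.png");si=cv2.imread("pics/side0.png")
for k,c,an,z in(("wedge",(633.9,-248),-80.7,.0),("thick",(540.8,-243.7),83.2,.0),("thin",(456,-241.7),-83.2,.0)):
  for n,im_ in(("top",im),("side",si)):
    u=np.array([np.cos(np.radians(an)),np.sin(np.radians(an))]);v=np.array([-u[1],u[0]]);
    if u[1]>0:u=-u
    if v[0]<0:v=-v
    o=np.arange(-32,33,.5);r=[]
    for s in(-50,-40,-30,-20,-10,0,10,20,30,40,50):
        if k=="thick" and abs(s)>35: continue
        P=np.c_[(np.array(c)+s*u+o[:,None]*v)/1000,np.full(len(o),z)];q=w2px(n,P).astype(np.float32)
        I=cv2.remap(im_.astype(np.float32),q[:,0].reshape(1,-1),q[:,1].reshape(1,-1),1)[0];pr=I[:,2]-I[:,0]
        i=np.where(pr>20)[0];r.append((s,o[i[0]],o[i[-1]],o[i[-1]]-o[i[0]]))
    print(k,n,"s(+=-y) lo hi width");print(np.array(r).T)
# cooker top corners: fit lines to the bright top, z=.066
g=cv2.cvtColor(im,cv2.COLOR_BGR2HSV);m=((g[:,:,1]<14)&(g[:,:,2]>190)).astype(np.uint8)
m[:, :180]=0;m[:,325:]=0;m[:100]=0;m[230:]=0
m=cv2.morphologyEx(m,cv2.MORPH_OPEN,np.ones((3,3)))
n,l,st,_=cv2.connectedComponentsWithStats(m);i=1+np.argmax(st[1:,4]);print(st[i])
print("cooker",rect(l==i,"top",.066)[0])
q=cv2.approxPolyDP(cv2.convexHull(rect(l==i,"top",.066)[1]),5,True)[:,0];print(q,px2w("top",q,.066).round(4))
```

```text
wedge top s(+=-y) lo hi width
[[-50.  -40.  -30.  -20.  -10.    0.   10.   20.   30.   40.   50. ]
 [-15.  -14.  -15.5 -15.  -14.  -15.  -15.  -14.  -15.  -15.  -15. ]
 [ 15.5  15.5  16.   16.5  16.   15.5  17.5  15.   16.   16.5  15.5]
 [ 30.5  29.5  31.5  31.5  30.   30.5  32.5  29.   31.   31.5  30.5]]
wedge side s(+=-y) lo hi width
[[-50.  -40.  -30.  -20.  -10.    0.   10.   20.   30.   40.   50. ]
 [-14.  -15.5 -15.5 -14.5 -15.  -16.  -17.5 -15.  -16.  -17.5 -17.5]
 [ 13.5  16.5  15.5  14.5  14.5  15.   15.   14.   14.5  14.   13.5]
 [ 27.5  32.   31.   29.   29.5  31.   32.5  29.   30.5  31.5  31. ]]
thick top s(+=-y) lo hi width
[[-30.  -20.  -10.    0.   10.   20.   30. ]
 [-14.  -14.5 -13.5 -14.5 -14.5 -14.  -14.5]
 [ 14.5  15.5  15.5  13.5  16.   14.   14.5]
 [ 28.5  30.   29.   28.   30.5  28.   29. ]]
thick side s(+=-y) lo hi width
[[-30.  -20.  -10.    0.   10.   20.   30. ]
 [-14.5 -14.5 -15.  -15.5 -16.  -15.5 -15. ]
 [ 15.   14.5  15.   14.5  14.   14.   14. ]
 [ 29.5  29.   30.   30.   30.   29.5  29. ]]
thin top s(+=-y) lo hi width
[[-50.  -40.  -30.  -20.  -10.    0.   10.   20.   30.   40.   50. ]
 [-14.5 -15.5 -14.5 -15.5 -14.5 -15.  -15.  -15.  -14.  -15.5 -14. ]
 [ 13.   14.5  14.   15.   14.5  14.   15.   14.5  14.   14.5  15. ]
 [ 27.5  30.   28.5  30.5  29.   29.   30.   29.5  28.   30.   29. ]]
thin side s(+=-y) lo hi width
[[-50.  -40.  -30.  -20.  -10.    0.   10.   20.   30.   40.   50. ]
 [-14.5 -15.5 -13.5 -14.  -15.5 -14.  -13.5 -14.5 -15.  -13.5 -14. ]
 [ 12.5  14.5  15.   14.   13.5  15.5  14.5  14.   14.   15.5  14.5]
 [ 27.   30.   28.5  28.   29.   29.5  28.   28.5  29.   29.   28.5]]
[ 190  111  121  106 5755]
cooker [641.2 172.5 289.1 247.6 -84.1]
[[298. 111.]
 [310. 201.]
 [201. 216.]
 [191. 123.]] [[0.7736 0.0433 0.066 ]
 [0.5368 0.0171 0.066 ]
 [0.5047 0.2995 0.066 ]
 [0.7491 0.3245 0.066 ]]
```

The crops show the pale strip is the only wedge candidate. Its top edge shifts about 3 mm in the side view at the -y end, so that end is the thick tail and the thin tip points to +y, as needed. The cooker centre is near (641, 172) mm with yaw about 5.9°, so the short foot is at about (545, 32) mm.

```bash
cat > plan.py <<'E'
import sys,numpy as np
from scipy.spatial.transform import Rotation as R
from workcell import ctrl
# usage: plan.py x y ztip yawdeg nrows hand   (mm; yaw = direction of tool x)
x,y,z,yaw,n,h=map(float,sys.argv[1:7]);n=int(n)
s=ctrl.observe();w,a,b,c=s["orientation"];r0=R.from_quat([a,b,c,w])
rt=R.from_matrix(np.c_[[np.cos(np.radians(yaw)),np.sin(np.radians(yaw)),0],[np.sin(np.radians(yaw)),-np.cos(np.radians(yaw)),0],[0,0,-1]])
rv=(r0.inv()*rt).as_rotvec()
d=np.array([x/1e3,y/1e3,z/1e3+.19])-s["ee_pos"]
print("need",d.round(4),"rv",rv.round(4),"yaw now",np.degrees(np.arctan2(*r0.as_matrix()[1::-1,0])).round(2))
rows=[];r=r0
for i in range(n):
    st=rv/n if np.linalg.norm(rv)/n>5e-4 else rv*0
    rows.append(np.r_[r.inv().apply(d/n).round(4),st.round(3),h].tolist()); r=r*R.from_rotvec(np.round(st,3))
for i in range(0,n,8): print(str(rows[i:i+8]).replace(" ",""))
E
python3 plan.py 545 32 110 95.9 18 1
```

```text
need [ 0.2878  0.6289 -0.1047] rv [-1.0000e-04  0.0000e+00 -1.2671e+00] yaw now 23.3
[[0.0285,-0.0258,0.0058,-0.0,0.0,-0.07,1.0],[0.0302,-0.0237,0.0058,-0.0,0.0,-0.07,1.0],[0.0318,-0.0215,0.0058,-0.0,0.0,-0.07,1.0],[0.0333,-0.0193,0.0058,-0.0,0.0,-0.07,1.0],[0.0345,-0.0169,0.0058,-0.0,0.0,-0.07,1.0],[0.0356,-0.0144,0.0058,-0.0,0.0,-0.07,1.0],[0.0365,-0.0119,0.0058,-0.0,0.0,-0.07,1.0],[0.0373,-0.0093,0.0058,-0.0,0.0,-0.07,1.0]]
[[0.0378,-0.0067,0.0058,-0.0,0.0,-0.07,1.0],[0.0382,-0.004,0.0058,-0.0,0.0,-0.07,1.0],[0.0384,-0.0013,0.0058,-0.0,0.0,-0.07,1.0],[0.0384,0.0013,0.0058,-0.0,0.0,-0.07,1.0],[0.0382,0.004,0.0058,-0.0,0.0,-0.07,1.0],[0.0378,0.0067,0.0058,-0.0,0.0,-0.07,1.0],[0.0373,0.0093,0.0058,-0.0,0.0,-0.07,1.0],[0.0365,0.0119,0.0058,-0.0,0.0,-0.07,1.0]]
[[0.0356,0.0144,0.0058,-0.0,0.0,-0.07,1.0],[0.0345,0.0169,0.0058,-0.0,0.0,-0.07,1.0]]
```

>>> {"op": "carry_out", "data": {
  "moves": [
    [0.0285,-0.0258,0.0058,0,0,-0.07,1],
    [0.0302,-0.0237,0.0058,0,0,-0.07,1],
    [0.0318,-0.0215,0.0058,0,0,-0.07,1],
    [0.0333,-0.0193,0.0058,0,0,-0.07,1],
    [0.0345,-0.0169,0.0058,0,0,-0.07,1],
    [0.0356,-0.0144,0.0058,0,0,-0.07,1],
    [0.0365,-0.0119,0.0058,0,0,-0.07,1],
    [0.0373,-0.0093,0.0058,0,0,-0.07,1]
  ],
  "squeeze": 10
}}

```text
time_s: 1.17
ee_pos: [0.3854, -0.3158, 0.3584]
orientation: [0.0, 0.885, 0.466, 0.0]
contact_force: [1.4, -0.4, 0.2]
width: 0.0408
grasp_force: 0.0
```

>>> {"op": "carry_out", "data": {
  "moves": [
    [0.0378,-0.0067,0.0058,0,0,-0.07,1],
    [0.0382,-0.004,0.0058,0,0,-0.07,1],
    [0.0384,-0.0013,0.0058,0,0,-0.07,1],
    [0.0384,0.0013,0.0058,0,0,-0.07,1],
    [0.0382,0.004,0.0058,0,0,-0.07,1],
    [0.0378,0.0067,0.0058,0,0,-0.07,1],
    [0.0373,0.0093,0.0058,0,0,-0.07,1],
    [0.0365,0.0119,0.0058,0,0,-0.07,1]
  ]
}}

```text
time_s: 1.83
ee_pos: [0.5134, -0.0364, 0.3119]
orientation: [0.0, 0.721, 0.692, 0.0]
contact_force: [0.3, -0.0, 0.1]
width: 0.0008
grasp_force: 0.0
```

```bash
python3 plan.py 545 32 80 95.9 4 1
```

```text
need [ 0.0316  0.0684 -0.0419] rv [ 0.0008  0.0004 -0.144 ] yaw now 87.65
[[0.0174,0.0072,0.0105,0.0,0.0,-0.036,1.0],[0.0171,0.0078,0.0105,0.0,0.0,-0.036,1.0],[0.0168,0.0084,0.0105,0.0,0.0,-0.036,1.0],[0.0165,0.009,0.0105,0.0,0.0,-0.036,1.0]]
```

>>> {"op": "carry_out", "data": {
  "moves": [
    [0.0174,0.0072,0.0105,0,0,-0.036,1],
    [0.0171,0.0078,0.0105,0,0,-0.036,1],
    [0.0168,0.0084,0.0105,0,0,-0.036,1],
    [0.0165,0.009,0.0105,0,0,-0.036,1],
    [0,0,0,0,0,0,1],
    [0,0,0,0,0,0,1]
  ]
}}

```text
time_s: 2.33
ee_pos: [0.5445, 0.0308, 0.2694]
orientation: [-0.001, 0.67, 0.742, -0.0]
contact_force: [-0.5, -0.3, -0.2]
width: 0.0005
grasp_force: 0.0
```

>>> {"op": "carry_out", "data": {
  "moves": [
    [0,0,0.004,0,0,0,1],
    [0,0,0.003,0,0,0,1],
    [0,0,0.002,0,0,0,1],
    [0,0,0.002,0,0,0,1],
    [0,0,0.001,0,0,0,1],
    [0,0,0.001,0,0,0,1]
  ]
}}

```text
time_s: 2.83
ee_pos: [0.5445, 0.0297, 0.2569]
orientation: [0.0, 0.671, 0.741, -0.0]
contact_force: [-0.0, 0.5, -0.6]
width: 0.0005
grasp_force: 0.0
```

>>> {"op": "carry_out", "data": {
  "moves": [
    [0,0,0.001,0,0,0,1],
    [0,0,0,0,0,0,1]
  ]
}}

```text
time_s: 3.0
ee_pos: [0.5445, 0.0298, 0.2559]
orientation: [0.0, 0.671, 0.741, -0.0]
contact_force: [-1.3, -1.3, 1.6]
width: 0.0004
grasp_force: 1.2
```

>>> {"op": "carry_out", "data": {
  "moves": [
    [0,0,0.001,0,0,0,1],
    [0,0,0,0,0,0,1]
  ]
}}

```text
time_s: 3.17
ee_pos: [0.5445, 0.0298, 0.2549]
orientation: [0.0, 0.671, 0.741, -0.0]
contact_force: [-2.1, -1.6, 4.0]
width: 0.0005
grasp_force: 1.6
```

>>> {"op": "carry_out", "data": {
  "moves": [
    [0,0,0.001,0,0,0,1],
    [0,0,0.001,0,0,0,1],
    [0,0,0,0,0,0,1]
  ]
}}

```text
time_s: 3.42
ee_pos: [0.5445, 0.0298, 0.2527]
orientation: [0.0, 0.671, 0.741, -0.0]
contact_force: [-2.0, -2.1, 3.7]
width: 0.0004
grasp_force: 1.8
```

>>> {"op": "carry_out", "data": {
  "moves": [
    [0,0,0.001,0,0,0,1],
    [0,0,0.001,0,0,0,1],
    [0,0,0,0,0,0,1]
  ]
}}

```text
time_s: 3.67
ee_pos: [0.5446, 0.03, 0.2507]
orientation: [-0.0, 0.671, 0.742, -0.0]
contact_force: [-1.6, -2.4, 4.0]
width: 0.0005
grasp_force: 1.8
```

>>> {"op": "carry_out", "data": {
  "moves": [
    [0,0,0.001,0,0,0,1],
    [0,0,0,0,0,0,1]
  ]
}}

```text
time_s: 3.83
ee_pos: [0.5446, 0.0301, 0.2497]
orientation: [-0.0, 0.671, 0.742, -0.0]
contact_force: [-2.3, -2.5, 3.1]
width: 0.0005
grasp_force: 1.8
```

>>> {"op": "carry_out", "data": {
  "moves": [
    [0,0,0.001,0,0,0,1],
    [0,0,0,0,0,0,1]
  ]
}}

```text
time_s: 4.0
ee_pos: [0.5446, 0.0301, 0.2487]
orientation: [-0.0, 0.671, 0.742, -0.0]
contact_force: [-1.5, -2.2, 4.2]
width: 0.0004
grasp_force: 1.8
```

>>> {"op": "carry_out", "data": {
  "moves": [
    [0,0,0.0005,0,0,0,1],
    [0,0,0.0005,0,0,0,1]
  ]
}}

```text
time_s: 4.17
ee_pos: [0.5445, 0.03, 0.2478]
orientation: [-0.0, 0.671, 0.742, -0.0]
contact_force: [-2.0, -2.5, 3.0]
width: 0.0007
grasp_force: 1.8
```

>>> {"op": "carry_out", "data": {
  "moves": [
    [0,0,0.0005,0,0,0,1],
    [0,0,0.0005,0,0,0,1]
  ]
}}

```text
time_s: 4.33
ee_pos: [0.5445, 0.0301, 0.2473]
orientation: [0.0, 0.671, 0.742, -0.0]
contact_force: [-4.8, -3.8, 12.6]
width: 0.0004
grasp_force: 6.4
```

>>> {"op": "carry_out", "data": {
  "moves": [
    [0,0,0.0005,0,0,0,1],
    [0,0,0.0005,0,0,0,1]
  ]
}}

```text
time_s: 4.5
ee_pos: [0.5445, 0.0302, 0.2471]
orientation: [0.0, 0.671, 0.741, -0.001]
contact_force: [-7.5, -3.6, 20.8]
width: 0.0002
grasp_force: 10.3
```

Corner sinks about 8.3 mm, so the gap is about 8.8 mm and the thin packer is the one. I release gently.

>>> {"op": "carry_out", "data": {
  "moves": [
    [0,0,-0.001,0,0,0,1],
    [0,0,-0.001,0,0,0,1],
    [0,0,-0.0015,0,0,0,1],
    [0,0,-0.0015,0,0,0,1],
    [0,0,-0.0015,0,0,0,1],
    [0,0,-0.0015,0,0,0,1],
    [0,0,-0.001,0,0,0,1],
    [0,0,-0.001,0,0,0,1]
  ]
}}

```text
time_s: 5.17
ee_pos: [0.5448, 0.0305, 0.2561]
orientation: [0.0, 0.671, 0.742, 0.001]
contact_force: [1.0, 0.5, 1.3]
width: 0.0008
grasp_force: 0.7
```

>>> {"op": "carry_out", "data": {
  "moves": [
    [0,0,-0.001,0,0,0,1],
    [0,0,-0.003,0,0,0,1],
    [0,0,-0.015,0,0,0,0.4],
    [0,0,-0.02,0,0,0,0.4]
  ]
}}

```text
time_s: 5.5
ee_pos: [0.5435, 0.0297, 0.2936]
orientation: [-0.002, 0.671, 0.742, -0.002]
contact_force: [0.2, -0.3, 1.0]
width: 0.0117
grasp_force: 0.0
```

```bash
python3 plan.py 460.6 -271.6 40 96.9 11 .4
python3 - <<'E'
from h import *
im=capture("top")[:,:,::-1];a=cv2.imread("pics/top0.png")
# cooker shift since the start, by phase correlation on the hotplate
f=lambda i:cv2.cvtColor(np.ascontiguousarray(i[110:190,190:260]),cv2.COLOR_BGR2GRAY).astype(np.float32)
print(cv2.phaseCorrelate(f(a),f(im)))
E
```

```text
need [-0.0829 -0.3013 -0.0636] rv [-0.005  -0.0002 -0.0205] yaw now 95.72
[[-0.0265,-0.0102,0.0058,-0.0,-0.0,-0.002,0.4],[-0.0265,-0.0103,0.0058,-0.0,-0.0,-0.002,0.4],[-0.0265,-0.0103,0.0058,-0.0,-0.0,-0.002,0.4],[-0.0264,-0.0104,0.0058,-0.0,-0.0,-0.002,0.4],[-0.0264,-0.0104,0.0058,-0.0,-0.0,-0.002,0.4],[-0.0264,-0.0105,0.0058,-0.0,-0.0,-0.002,0.4],[-0.0264,-0.0105,0.0058,-0.0,-0.0,-0.002,0.4],[-0.0264,-0.0106,0.0058,-0.0,-0.0,-0.002,0.4]]
[[-0.0263,-0.0106,0.0058,-0.0,-0.0,-0.002,0.4],[-0.0263,-0.0107,0.0058,-0.0,-0.0,-0.002,0.4],[-0.0263,-0.0107,0.0058,-0.0,-0.0,-0.002,0.4]]
((-0.007405710368864504, -0.002072674524043805), 0.9847245745360851)
```

>>> {"op": "carry_out", "data": {
  "moves": [
    [-0.0265,-0.0102,0.003,0,0,-0.002,0.4],
    [-0.0265,-0.0103,0.003,0,0,-0.002,0.4],
    [-0.0265,-0.0103,0.0058,0,0,-0.002,0.4],
    [-0.0264,-0.0104,0.0058,0,0,-0.002,0.4],
    [-0.0264,-0.0104,0.0058,0,0,-0.002,0.4],
    [-0.0264,-0.0105,0.0058,0,0,-0.002,0.4],
    [-0.0264,-0.0105,0.0058,0,0,-0.002,0.4],
    [-0.0264,-0.0106,0.0058,0,0,-0.002,0.4]
  ]
}}

```text
time_s: 6.22
ee_pos: [0.4835, -0.1904, 0.2536]
orientation: [-0.0, 0.665, 0.747, -0.0]
contact_force: [0.7, -0.7, 1.1]
width: 0.0556
grasp_force: 0.0
```

>>> {"op": "carry_out", "data": {
  "moves": [
    [-0.0263,-0.0106,0.0058,0,0,-0.002,0.4],
    [-0.0263,-0.0107,0.0058,0,0,-0.002,0.4],
    [-0.0263,-0.0107,0.0058,0,0,-0.002,0.4],
    [0,0,0.002,0,0,0,0.4],
    [0,0,0,0,0,0,0.4]
  ]
}}

```text
time_s: 6.63
ee_pos: [0.4606, -0.2729, 0.2337]
orientation: [-0.001, 0.664, 0.747, -0.0]
contact_force: [-0.4, 0.9, 1.0]
width: 0.0551
grasp_force: 0.0
```

```bash
python3 plan.py 460.6 -271.6 1.5 96.9 4 .4
python3 - <<'E'
from h import *
print(ctrl.observe()["width"])
E
```

```text
need [-0.      0.0013 -0.0422] rv [-0.0019 -0.0007 -0.0027] yaw now 96.74
[[0.0003,0.0,0.0106,-0.0,-0.0,-0.001,0.4],[0.0003,0.0,0.0106,-0.0,-0.0,-0.001,0.4],[0.0003,0.0,0.0106,-0.0,-0.0,-0.001,0.4],[0.0003,0.0,0.0106,-0.0,-0.0,-0.001,0.4]]
0.05508598506528254
```

>>> {"op": "carry_out", "data": {
  "moves": [
    [0.0003,0,0.0105,0,0,-0.001,0.4],
    [0.0003,0,0.0105,0,0,-0.001,0.4],
    [0.0003,0,0.0105,0,0,-0.001,0.4],
    [0.0003,0,0.007,0,0,0,0.4],
    [0,0,0.0025,0,0,0,0.4],
    [0,0,0,0,0,0,0.4]
  ]
}}

```text
time_s: 7.13
ee_pos: [0.4617, -0.2692, 0.1926]
orientation: [-0.001, 0.661, 0.75, -0.0]
contact_force: [0.1, 0.2, -0.2]
width: 0.0551
grasp_force: 0.0
```

>>> {"op": "carry_out", "data": {
  "moves": [
    [0,0,0,0,0,0,0.8],
    [0,0,0,0,0,0,0.8],
    [0,0,0,0,0,0,0.8],
    [0,0,0,0,0,0,0.8]
  ],
  "squeeze": 12
}}

```text
time_s: 7.47
ee_pos: [0.4619, -0.2701, 0.1941]
orientation: [0.0, 0.662, 0.75, 0.0]
contact_force: [-0.3, 0.6, -0.2]
width: 0.0307
grasp_force: 0.1
```

>>> {"op": "carry_out", "data": {
  "moves": [
    [0,0,0,0,0,0,0.4],
    [0,0,0,0,0,0,0.4],
    [0,0,0,0,0,0,0.4]
  ]
}}

```text
time_s: 7.72
ee_pos: [0.4618, -0.2701, 0.1938]
orientation: [0.0, 0.662, 0.75, -0.0]
contact_force: [-0.4, -0.5, 0.4]
width: 0.0485
grasp_force: 0.0
```

```bash
python3 plan.py 460.6 -271.6 1.2 96.9 1 .4
python3 - <<'E'
from h import *
s=ctrl.observe();print(s["width"],s["ee_pos"],s["qd"].round(3) if hasattr(s["qd"],"round") else s["qd"])
E
```

```text
need [-0.0012 -0.0015 -0.0026] rv [0.0002 0.0002 0.0044] yaw now 97.15
[[-0.0014,-0.0014,0.0026,0.0,0.0,0.004,0.4]]
0.04853733174804302 [ 0.46178193 -0.27006372  0.19382677] [ 0.     0.002  0.001 -0.001  0.     0.001 -0.   ]
```

>>> {"op": "carry_out", "data": {
  "moves": [
    [-0.001,-0.0014,0.0015,0,0,0.002,0.4],
    [0,0,0.0012,0,0,0,0.4],
    [0,0,0,0,0,0,0.4],
    [0,0,0,0,0,0,0.8],
    [0,0,0,0,0,0,0.8],
    [0,0,0,0,0,0,0.8],
    [0,0,0,0,0,0,0.8],
    [0,0,0,0,0,0,0.8]
  ]
}}

```text
time_s: 8.38
ee_pos: [0.4605, -0.2711, 0.191]
orientation: [0.0, 0.662, 0.749, -0.0]
contact_force: [-0.4, -0.4, 0.1]
width: 0.0298
grasp_force: 12.0
```

>>> {"op": "carry_out", "data": {
  "moves": [
    [0,0,0,0,0,0,0.8],
    [0,0,0,0,0,0,0.8]
  ]
}}

```text
time_s: 8.55
ee_pos: [0.4606, -0.2711, 0.191]
orientation: [0.0, 0.662, 0.749, 0.0]
contact_force: [0.2, -0.5, -0.6]
width: 0.0292
grasp_force: 12.0
```

```bash
python3 - <<'E'
from h import *
print(px2w("top",[[328,145],[321,130],[351,165],[388,151]],.01).round(3))
E
python3 plan.py 556.8 -82.4 28 95.9 8 .8
```

```text
[[ 0.693 -0.034  0.01 ]
 [ 0.735 -0.016  0.01 ]
 [ 0.636 -0.096  0.01 ]
 [ 0.672 -0.198  0.01 ]]
need [0.0962 0.1887 0.027 ] rv [0.0001 0.0001 0.02  ] yaw now 97.04
[[0.0219,0.0148,-0.0034,0.0,0.0,0.002,0.8],[0.022,0.0148,-0.0034,0.0,0.0,0.002,0.8],[0.022,0.0147,-0.0034,0.0,0.0,0.002,0.8],[0.022,0.0147,-0.0034,0.0,0.0,0.002,0.8],[0.0221,0.0147,-0.0034,0.0,0.0,0.002,0.8],[0.0221,0.0146,-0.0034,0.0,0.0,0.002,0.8],[0.0221,0.0146,-0.0034,0.0,0.0,0.002,0.8],[0.0221,0.0145,-0.0034,0.0,0.0,0.002,0.8]]
```

>>> {"op": "carry_out", "data": {
  "moves": [
    [0,0,-0.012,0,0,0,0.8],
    [0,0,-0.015,0,0,0,0.8],
    [0.022,0.0148,0,0,0,0.002,0.8],
    [0.022,0.0148,0,0,0,0.002,0.8],
    [0.022,0.0147,0,0,0,0.002,0.8],
    [0.022,0.0147,0,0,0,0.002,0.8],
    [0.0221,0.0147,0,0,0,0.002,0.8],
    [0.0221,0.0146,0,0,0,0.002,0.8]
  ]
}}

```text
time_s: 9.22
ee_pos: [0.5332, -0.1283, 0.219]
orientation: [0.0, 0.667, 0.745, 0.0]
contact_force: [0.4, -0.4, -0.3]
width: 0.0296
grasp_force: 12.0
```

>>> {"op": "carry_out", "data": {
  "moves": [
    [0.0221,0.0146,0,0,0,0.004,0.8],
    [0.0221,0.0145,0,0,0,0.004,0.8],
    [0,0,0.01,0,0,0,0.8],
    [0,0,0.01,0,0,0,0.8],
    [0,0,0,0,0,0,0.8],
    [0,0,0,0,0,0,0.8]
  ]
}}

```text
time_s: 9.72
ee_pos: [0.556, -0.0836, 0.1973]
orientation: [-0.001, 0.67, 0.742, -0.001]
contact_force: [-1.1, -0.2, 0.3]
width: 0.0296
grasp_force: 12.0
```

```bash
python3 plan.py 556.8 -82.4 1.5 95.9 1 .8
python3 - <<'E'
from h import *
im=capture("top")[:,:,::-1]; cv2.imwrite("pics/ins1.png",cv2.resize(np.ascontiguousarray(im[120:270,270:420]),None,fx=4,fy=4,interpolation=2))
E
```

```text
need [ 0.0008  0.0012 -0.0058] rv [-0.0024  0.0004 -0.0016] yaw now 95.81
[[0.0012,0.001,0.0058,-0.002,0.0,-0.002,0.8]]
```

View pics/ins1.png

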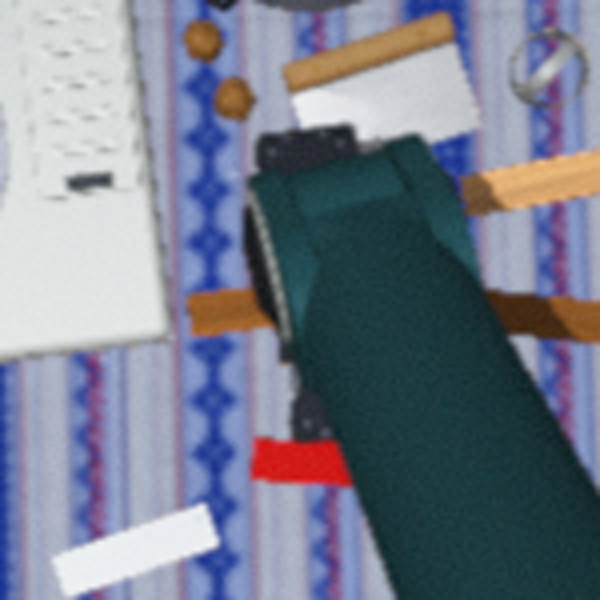

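The packer's tip is at crop (191,316), about 15 mm before the right face and in line with the foot. Lowering it and sliding it in 55 mm.

>>> {"op": "carry_out", "data": {
  "moves": [
    [0.0005,0.0008,0.003,-0.002,0,-0.001,0.8],
    [0,0,0.0025,0,0,0,0.8],
    [0,0,0,0,0,0,0.8]
  ]
}}

```text
time_s: 10.02
ee_pos: [0.5573, -0.0824, 0.1922]
orientation: [0.001, 0.67, 0.743, 0.001]
contact_force: [-0.6, -0.5, -0.8]
width: 0.0295
grasp_force: 12.0
```

>>> {"op": "carry_out", "data": {
  "moves": [
    [0.005,0,0,0,0,0,0.8],
    [0.007,0,0,0,0,0,0.8],
    [0.007,0,0,0,0,0,0.8],
    [0,0,0,0,0,0,0.8]
  ]
}}

```text
time_s: 10.35
ee_pos: [0.5554, -0.0605, 0.1927]
orientation: [0.0, 0.668, 0.744, 0.001]
contact_force: [-0.6, 0.7, -0.0]
width: 0.0296
grasp_force: 12.0
```

```bash
python3 plan.py 551 -28.6 1.2 95.9 5 .8
```

```text
need [-0.0044  0.0319 -0.0015] rv [ 0.0022 -0.0012  0.0038] yaw now 96.12
[[0.0064,-0.0002,0.0003,0.0,-0.0,0.001,0.8],[0.0064,-0.0002,0.0003,0.0,-0.0,0.001,0.8],[0.0064,-0.0002,0.0003,0.0,-0.0,0.001,0.8],[0.0064,-0.0002,0.0003,0.0,-0.0,0.001,0.8],[0.0064,-0.0002,0.0003,0.0,-0.0,0.001,0.8]]
```

>>> {"op": "carry_out", "data": {
  "moves": [
    [0.0064,-0.0002,0.0003,0,0,0,0.8],
    [0.0064,-0.0002,0.0003,0,0,0,0.8],
    [0.0064,-0.0002,0.0003,0,0,0,0.8],
    [0.0064,-0.0002,0,0,0,0,0.8],
    [0.0064,-0.0002,0,0,0,0,0.8],
    [0,0,0,0,0,0,0.8],
    [0,0,0,0,0,0,0.8]
  ]
}}

```text
time_s: 10.93
ee_pos: [0.5512, -0.0306, 0.1916]
orientation: [0.001, 0.669, 0.743, 0.001]
contact_force: [-0.3, 0.1, -0.4]
width: 0.0293
grasp_force: 12.0
```

>>> {"op": "carry_out", "data": {
  "moves": [
    [0,0,0,0,0,0,0.55],
    [0,0,0,0,0,0,0.45],
    [0,0,0,0,0,0,0.4],
    [0,0,-0.01,0,0,0,0.4],
    [0,0,-0.02,0,0,0,0.4],
    [0,0,-0.03,0,0,0,0.4]
  ]
}}

```text
time_s: 11.43
ee_pos: [0.5502, -0.0314, 0.2508]
orientation: [-0.001, 0.669, 0.743, -0.001]
contact_force: [0.7, -0.4, 0.5]
width: 0.0552
grasp_force: 0.0
```

```bash
python3 - <<'E'
from h import *
print("force",ctrl.observe()["contact_force"])
E
python3 plan.py 628.6 -281 45 99.1 8 .4
```

```text
force [ 0.74846197 -0.37345603  0.50828198]
need [ 0.0784 -0.2496 -0.0158] rv [-0.0026 -0.001  -0.0551] yaw now 95.94
[[-0.032,0.0065,0.0019,-0.0,-0.0,-0.007,0.4],[-0.0321,0.0063,0.0019,-0.0,-0.0,-0.007,0.4],[-0.0321,0.0061,0.0019,-0.0,-0.0,-0.007,0.4],[-0.0322,0.0059,0.0019,-0.0,-0.0,-0.007,0.4],[-0.0322,0.0056,0.0019,-0.0,-0.0,-0.007,0.4],[-0.0323,0.0054,0.0019,-0.0,-0.0,-0.007,0.4],[-0.0323,0.0052,0.0019,-0.0,-0.0,-0.007,0.4],[-0.0323,0.0049,0.0019,-0.0,-0.0,-0.007,0.4]]
```

>>> {"op": "carry_out", "data": {
  "moves": [
    [-0.032,0.0072,0.001,0,0,-0.007,0.5],
    [-0.0325,0.007,0.001,0,0,-0.007,0.5],
    [-0.033,0.007,0.001,0,0,-0.007,0.5],
    [-0.033,0.007,0.001,0,0,-0.007,0.5],
    [-0.033,0.007,0.001,0,0,-0.007,0.5],
    [-0.033,0.0066,0.001,0,0,-0.007,0.5],
    [-0.033,0.0064,0,0,0,-0.007,0.5],
    [-0.033,0.006,0,0,0,-0.007,0.5]
  ]
}}

```text
time_s: 12.1
ee_pos: [0.6387, -0.2866, 0.2465]
orientation: [0.001, 0.648, 0.761, 0.001]
contact_force: [0.8, 0.9, 0.3]
width: 0.0461
grasp_force: 0.0
```

```bash
python3 plan.py 641.1 -289 20 99.1 3 .5
python3 - <<'E'
from h import *
print(px2w("top",[[406.8,136.5],[397,136],[407,147]],.02).round(3))
E
```

```text
need [ 0.0024 -0.0024 -0.0365] rv [0.0023 0.0002 0.0009] yaw now 99.15
[[-0.0009,0.0006,0.0122,0.001,0.0,0.0,0.5],[-0.0009,0.0007,0.0122,0.001,0.0,0.0,0.5],[-0.0009,0.0007,0.0122,0.001,0.0,0.0,0.5]]
[[ 0.709 -0.248  0.02 ]
 [ 0.711 -0.222  0.02 ]
 [ 0.68  -0.248  0.02 ]]
```

>>> {"op": "carry_out", "data": {
  "moves": [
    [-0.0009,0.0006,0.0122,0,0,0,0.5],
    [-0.0009,0.0007,0.0122,0,0,0,0.5],
    [-0.0009,0.0007,0.0122,0,0,0,0.5],
    [0,0,0,0,0,0,0.5],
    [0,0,0,0,0,0,0.5]
  ]
}}

```text
time_s: 12.52
ee_pos: [0.6407, -0.285, 0.2079]
orientation: [-0.001, 0.647, 0.762, 0.001]
contact_force: [0.5, -0.5, 1.2]
width: 0.0457
grasp_force: 0.0
```

```bash
python3 plan.py 641.1 -289 1.5 99.1 3 .5
python3 - <<'E'
from h import *
for n in("top","side"):
    cv2.imwrite(f"pics/w1{n}.png",capture(n)[:,:,::-1])
a=cv2.imread("pics/w1top.png");b=cv2.imread("pics/w1side.png")
cv2.imwrite("pics/w1.png",np.hstack([cv2.resize(a[110:260,290:440],(400,400),interpolation=2),cv2.resize(b[120:270,200:350],(400,400),interpolation=2)]))
E
```

```text
need [ 0.0004 -0.004  -0.0164] rv [-0.0001 -0.0021  0.0034] yaw now 99.3
[[-0.0014,-0.0001,0.0055,-0.0,-0.001,0.001,0.5],[-0.0013,-0.0001,0.0055,-0.0,-0.001,0.001,0.5],[-0.0013,-0.0001,0.0055,-0.0,-0.001,0.001,0.5]]
```

View pics/w1.png

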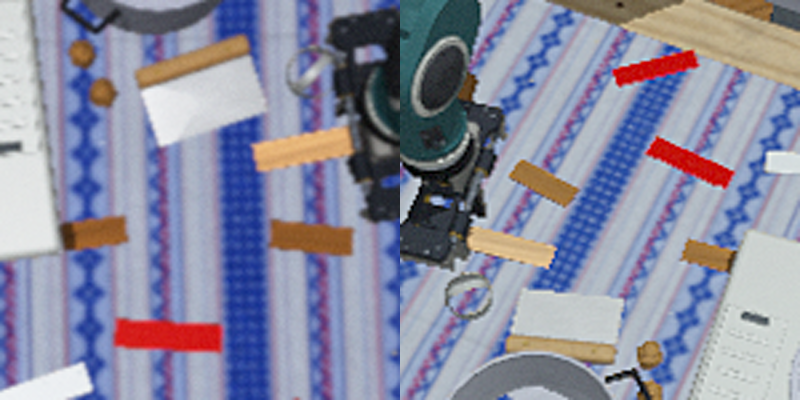

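The packer sticks out 65 mm from the right face, so its tip is about 45 mm in and passes fully under the foot. Now I grasp the wedge.

>>> {"op": "carry_out", "data": {
  "moves": [
    [-0.0013,0,0.0055,0,0,0.001,0.5],
    [-0.0013,0,0.0055,0,0,0.001,0.5],
    [0,0,0.0045,0,0,0,0.5],
    [0,0,0,0,0,0,0.5],
    [0,0,0,0,0,0,0.5],
    [0,0,0,0,0,0,0.5]
  ]
}}

```text
time_s: 13.12
ee_pos: [0.6415, -0.2895, 0.1936]
orientation: [0.001, 0.649, 0.761, 0.001]
contact_force: [0.2, 0.4, 0.2]
width: 0.0458
grasp_force: 0.0
```

```bash
python3 plan.py 641.1 -289 1.3 99.1 1 .5
```

```text
need [-0.0004  0.0005 -0.0023] rv [ 0.002   0.     -0.0009] yaw now 99.05
[[0.0005,-0.0003,0.0023,0.002,0.0,-0.001,0.5]]
```

>>> {"op": "carry_out", "data": {
  "moves": [
    [0,0,0.002,0,0,0,0.5],
    [0,0,0,0,0,0,0.5],
    [0,0,0,0,0,0,0.8],
    [0,0,0,0,0,0,0.8],
    [0,0,0,0,0,0,0.8],
    [0,0,0,0,0,0,0.8],
    [0,0,0,0,0,0,0.8]
  ],
  "squeeze": 12
}}

```text
time_s: 13.7
ee_pos: [0.6415, -0.2895, 0.1917]
orientation: [0.001, 0.649, 0.761, 0.001]
contact_force: [-0.4, 0.3, 0.2]
width: 0.0299
grasp_force: 12.0
```

>>> {"op": "carry_out", "data": {
  "moves": [
    [0,0,-0.01,0,0,0,0.8],
    [0,0,-0.02,0,0,0,0.8],
    [0,0,0,0,0,0,0.8]
  ]
}}

```text
time_s: 13.95
ee_pos: [0.6429, -0.2898, 0.2257]
orientation: [0.003, 0.649, 0.761, 0.002]
contact_force: [1.1, -0.4, 0.6]
width: 0.0298
grasp_force: 12.0
```

```bash
python3 plan.py 561.5 -128 30 95.9 6 .8
```

```text
need [-0.0814  0.1618 -0.0057] rv [0.0072 0.0028 0.0549] yaw now 99.05
[[0.0288,-0.0092,0.0008,0.001,0.0,0.009,0.8],[0.0287,-0.0094,0.0008,0.001,0.0,0.009,0.8],[0.0286,-0.0097,0.0008,0.001,0.0,0.009,0.8],[0.0285,-0.0099,0.0008,0.001,0.0,0.009,0.8],[0.0284,-0.0102,0.0008,0.001,0.0,0.009,0.8],[0.0283,-0.0104,0.0008,0.001,0.0,0.009,0.8]]
```

>>> {"op": "carry_out", "data": {
  "moves": [
    [0.0288,-0.0092,0,0,0,0.009,0.8],
    [0.0287,-0.0094,0,0,0,0.009,0.8],
    [0.0286,-0.0097,0,0,0,0.009,0.8],
    [0.0285,-0.0099,0,0,0,0.009,0.8],
    [0.0284,-0.0102,0,0,0,0.009,0.8],
    [0.0283,-0.0104,0,0,0,0.009,0.8],
    [0,0,0,0,0,0,0.8],
    [0,0,0,0,0,0,0.8]
  ]
}}

```text
time_s: 14.62
ee_pos: [0.5599, -0.1259, 0.222]
orientation: [0.001, 0.668, 0.744, 0.001]
contact_force: [0.0, -0.6, -0.1]
width: 0.0298
grasp_force: 12.0
```

```bash
python3 plan.py 561.5 -128 8 95.9 4 .8;python3 - <<'E'
from h import *
im=capture("top")[:,:,::-1]; cv2.imwrite("pics/ins2.png",cv2.resize(np.ascontiguousarray(im[140:240,280:400]),None,fx=5,fy=5,interpolation=2))
E
```

```text
need [ 0.0016 -0.0021 -0.024 ] rv [ 0.0025 -0.      0.0046] yaw now 96.16
[[-0.0006,0.0003,0.006,0.001,-0.0,0.001,0.8],[-0.0006,0.0003,0.006,0.001,-0.0,0.001,0.8],[-0.0006,0.0004,0.006,0.001,-0.0,0.001,0.8],[-0.0006,0.0004,0.006,0.001,-0.0,0.001,0.8]]
```

View pics/ins2.png

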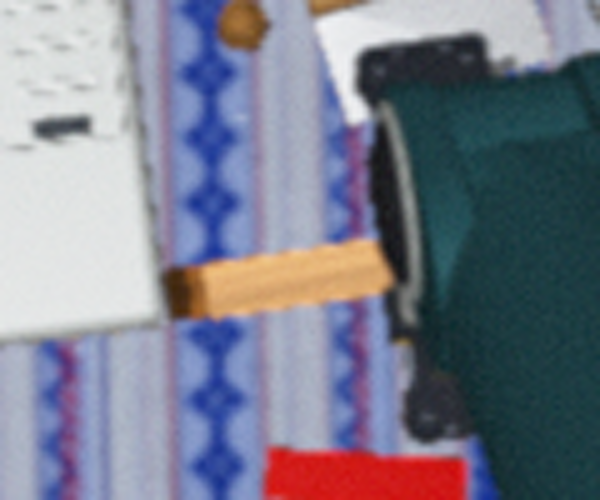

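Run:
```python
from h import *
cv2.imwrite("pics/now_s.png",capture("side")[:,:,::-1]);cv2.imwrite("pics/now_t.png",capture("top")[:,:,::-1])
s=ctrl.observe();print(s["ee_pos"],s["width"])
z0=.032
c=np.array(s["ee_pos"][:2])*1000;an=np.radians(96);u=np.array([np.cos(an),np.sin(an)]);v=np.array([u[1],-u[0]])
for n in("top","side"):
    im=cv2.imread(f"pics/now_{n[0]}.png").astype(np.float32)
    S=np.arange(30,140,4.)
    pr=0
    for o in(-6,0,6):
        q=w2px(n,np.c_[(c+S[:,None]*u+o*v)/1000,np.full(len(S),z0)]).astype(np.float32)
        pr=pr+cv2.remap(im,q[:,0].reshape(1,-1),q[:,1].reshape(1,-1),1)[0]/3
    print(n);print(np.c_[S,pr].astype(int)[:, [0,3,2,1]].T)
a=cv2.imread("pics/now_s.png")
cv2.imwrite("pics/now_s5.png",cv2.resize(a[160:270,220:350],None,fx=5,fy=5,interpolation=2))
```

```text
[ 0.56051938 -0.12904091  0.22167062] 0.03005728798689375
top
[[ 30  34  38  42  46  50  54  58  62  66  70  74  78  82  86  90  94  98
  102 106 110 114 118 122 126 130 134 138]
 [222 221 223 222 222 222 222 222 221 220 222 222 222 222 222 222 222 222
  222 225 225 209 160 145 128  80  68  74]
 [173 172 174 173 174 172 173 172 172 170 173 171 173 173 172 172 173 172
  172 174 175 156 106  90  79  49  42  53]
 [116 114 116 116 117 114 115 115 115 112 115 115 114 116 113 114 116 114
  114 117 119 101  57  40  35  21  19  40]]
side
[[ 30  34  38  42  46  50  54  58  62  66  70  74  78  82  86  90  94  98
  102 106 110 114 118 122 126 130 134 138]
 [212 211 212 212 213 213 213 211 211 210 210 211 211 211 211 210 210 210
  211 211 214 205 108 113 116 107 113 154]
 [183 182 183 184 184 184 184 182 181 181 181 182 182 181 182 182 180 180
  181 182 185 175 107 113 117 111 118 159]
 [137 138 139 138 139 139 140 137 136 136 136 136 137 137 136 137 135 136
  136 136 136 140 133 137 140 134 137 157]]
```

View pics/now_s5.png

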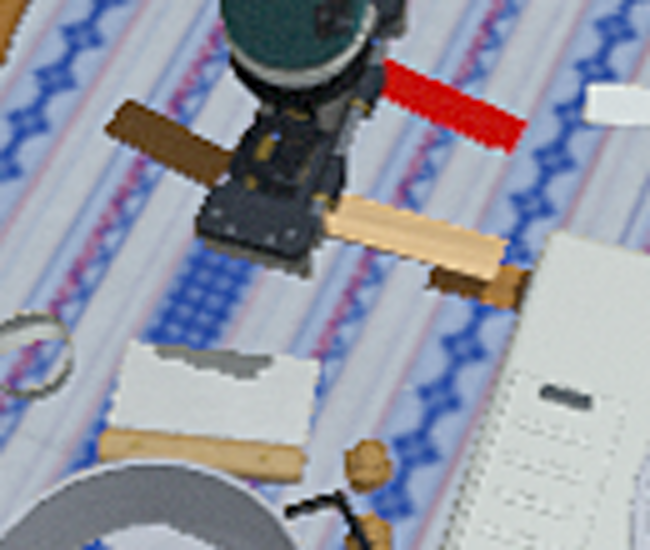

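The wedge is in line above the packer, with its tip 115 mm ahead of the grasp point and about 27 mm short of the face. Lowering it onto the packer.

>>> {"op": "carry_out", "data": {
  "moves": [
    [0,0.001,0.008,0,0,0.002,0.8],
    [0,0,0.008,0,0,0.002,0.8],
    [0,0,0.005,0,0,0,0.8],
    [0,0,0.003,0,0,0,0.8],
    [0,0,0,0,0,0,0.8],
    [0,0,0,0,0,0,0.8],
    [0,0,0,0,0,0,0.8],
    [0,0,0,0,0,0,0.8]
  ],
  "squeeze": 20
}}

```text
time_s: 15.43
ee_pos: [0.5612, -0.1276, 0.1977]
orientation: [0.001, 0.671, 0.742, 0.001]
contact_force: [0.7, 0.3, -0.7]
width: 0.0297
grasp_force: 19.9
```

```bash
python3 plan.py 558.5 -99 6.3 95.9 5 .8
```

```text
need [-0.0027  0.0286 -0.0014] rv [ 0.0025  0.0002 -0.003 ] yaw now 95.73
[[0.0057,0.0,0.0003,0.0,0.0,-0.001,0.8],[0.0057,0.0,0.0003,0.0,0.0,-0.001,0.8],[0.0057,0.0,0.0003,0.0,0.0,-0.001,0.8],[0.0057,0.0001,0.0003,0.0,0.0,-0.001,0.8],[0.0057,0.0001,0.0003,0.0,0.0,-0.001,0.8]]
```

>>> {"op": "carry_out", "data": {
  "moves": [
    [0.004,0,0.0004,0,0,-0.001,0.8],
    [0.006,0,0.0004,0,0,-0.001,0.8],
    [0.006,0,0.0003,0,0,0,0.8],
    [0.006,0,0.0001,0,0,0,0.8],
    [0.005,0,0,0,0,0,0.8],
    [0,0,0,0,0,0,0.8]
  ]
}}

```text
time_s: 15.93
ee_pos: [0.5583, -0.0989, 0.1964]
orientation: [0.0, 0.669, 0.743, 0.001]
contact_force: [-0.8, 0.4, -1.0]
width: 0.0295
grasp_force: 19.9
```

>>> {"op": "carry_out", "data": {
  "moves": [
    [0.004,0,0,0,0,0,0.8],
    [0.004,0,0,0,0,0,0.8],
    [0.004,0,0,0,0,0,0.8],
    [0,0,0,0,0,0,0.8],
    [0,0,0,0,0,0,0.8]
  ]
}}

```text
time_s: 16.35
ee_pos: [0.5571, -0.0885, 0.1963]
orientation: [0.001, 0.67, 0.742, 0.001]
contact_force: [-0.1, -1.3, -0.5]
width: 0.0299
grasp_force: 19.9
```

```bash
python3 plan.py 553.6 -53 6.3 95.9 4 .8
```

```text
need [-0.0035  0.0355 -0.    ] rv [ 0.002   0.0001 -0.0005] yaw now 95.87
[[0.0089,0.0,0.0,0.001,0.0,-0.0,0.8],[0.0089,0.0,0.0,0.001,0.0,-0.0,0.8],[0.0089,0.0,0.0,0.001,0.0,-0.0,0.8],[0.0089,0.0,0.0,0.001,0.0,-0.0,0.8]]
```

>>> {"op": "carry_out", "data": {
  "moves": [
    [0.004,0,0,0,0,0,0.8],
    [0.004,0,0,0,0,0,0.8],
    [0.004,0,0,0,0,0,0.8],
    [0,0,0,0,0,0,0.8]
  ]
}}

```text
time_s: 16.68
ee_pos: [0.5558, -0.0756, 0.1963]
orientation: [0.0, 0.67, 0.743, 0.001]
contact_force: [-0.1, 0.6, -1.0]
width: 0.0295
grasp_force: 19.9
```

>>> {"op": "carry_out", "data": {
  "moves": [
    [0.004,0,0,0,0,0,0.8],
    [0.004,0,0,0,0,0,0.8],
    [0.004,0,0,0,0,0,0.8],
    [0,0,0,0,0,0,0.8],
    [0,0,0,0,0,0,0.8]
  ]
}}

```text
time_s: 17.1
ee_pos: [0.5546, -0.0645, 0.1963]
orientation: [0.001, 0.67, 0.742, 0.001]
contact_force: [0.8, 0.2, -0.5]
width: 0.0298
grasp_force: 19.9
```

>>> {"op": "carry_out", "data": {
  "moves": [
    [0,0,0,0,0,0,0.6],
    [0,0,0,0,0,0,0.5],
    [0,0,0,0,0,0,0.5],
    [0,0,-0.012,0,0,0,0.5],
    [0,0,-0.018,0,0,0,0.5],
    [-0.02,0,0,0,0,0,0.8],
    [-0.025,0,0,0,0,0,1],
    [0,0,0,0,0,0,1]
  ],
  "squeeze": 10
}}

```text
time_s: 17.77
ee_pos: [0.5596, -0.115, 0.2275]
orientation: [0.003, 0.672, 0.74, -0.0]
contact_force: [0.1, -0.9, -0.4]
width: 0.0278
grasp_force: 0.0
```

```bash
python3 plan.py 559.1 -105 6.5 95.9 4 1
python3 - <<'E'
from h import *
print(ctrl.observe()["width"])
cv2.imwrite("pics/a_t.png",capture("top")[:,:,::-1]);cv2.imwrite("pics/a_s.png",capture("side")[:,:,::-1])
a=cv2.imread("pics/a_t.png");b=cv2.imread("pics/a_s.png")
cv2.imwrite("pics/a.png",np.hstack([cv2.resize(a[150:230,300:380],(400,400),interpolation=2),cv2.resize(b[170:250,270:350],(400,400),interpolation=2)]))
E
```

```text
need [-0.0005  0.01   -0.031 ] rv [ 0.0033  0.0038 -0.0071] yaw now 95.49
[[0.0025,0.0001,0.0077,0.001,0.001,-0.002,1.0],[0.0025,0.0001,0.0077,0.001,0.001,-0.002,1.0],[0.0025,0.0001,0.0077,0.001,0.001,-0.002,1.0],[0.0025,0.0001,0.0077,0.001,0.001,-0.002,1.0]]
0.02777320666109456
```

View pics/a.png

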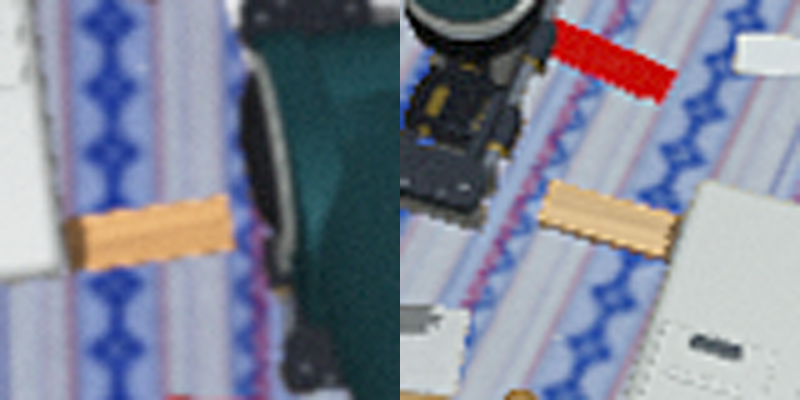

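The wedge lies square on the packer, with its tail at y of about -82 mm and its tip under the foot. From here I work by numbers only: next I push on the tail with the closed fingers.

>>> {"op": "carry_out", "data": {
  "moves": [
    [0.0015,0,0.0077,0.001,0.001,-0.002,1],
    [0.0015,0,0.0077,0.001,0.001,-0.002,1],
    [0.0015,0,0.0077,0,0,-0.001,1],
    [0,0,0.006,0,0,0,1],
    [0,0,0,0,0,0,1],
    [0,0,0,0,0,0,1],
    [0,0,0,0,0,0,1]
  ]
}}

```text
time_s: 18.45
ee_pos: [0.5588, -0.1049, 0.197]
orientation: [-0.001, 0.668, 0.744, 0.001]
contact_force: [0.3, -0.4, 0.7]
width: 0.0005
grasp_force: 0.0
```

```bash
python3 plan.py 558.5 -96 6.5 95.9 4 1
python3 - <<'E'
from workcell import ctrl
s=ctrl.observe();print(s["width"],s["contact_force"])
E
```

```text
need [-0.0003  0.0089 -0.0005] rv [-0.0002 -0.0021  0.0044] yaw now 96.15
[[0.0022,0.0002,0.0001,-0.0,-0.001,0.001,1.0],[0.0022,0.0002,0.0001,-0.0,-0.001,0.001,1.0],[0.0022,0.0002,0.0001,-0.0,-0.001,0.001,1.0],[0.0022,0.0002,0.0001,-0.0,-0.001,0.001,1.0]]
0.000497025629512715 [ 0.29340777 -0.42851579  0.71738896]
```

>>> {"op": "carry_out", "data": {
  "moves": [
    [0.0025,0,0,0,0,0.001,1],
    [0.0025,0,0,0,0,0.001,1],
    [0.0025,0,0,0,0,0.001,1],
    [0.0025,0,0,0,0,0,1]
  ]
}}

```text
time_s: 18.78
ee_pos: [0.5577, -0.0949, 0.1975]
orientation: [-0.001, 0.669, 0.743, 0.001]
contact_force: [0.2, 1.0, -0.2]
width: 0.0003
grasp_force: 0.0
```

>>> {"op": "carry_out", "data": {
  "moves": [
    [0.002,0,0,0,0,0,1],
    [0.002,0,0,0,0,0,1]
  ]
}}

```text
time_s: 18.95
ee_pos: [0.5572, -0.0909, 0.1973]
orientation: [-0.001, 0.669, 0.743, 0.001]
contact_force: [-0.1, 0.1, 0.3]
width: 0.0007
grasp_force: 0.0
```

>>> {"op": "carry_out", "data": {
  "moves": [
    [0.002,0,0,0,0,0,1],
    [0.002,0,0,0,0,0,1]
  ]
}}

```text
time_s: 19.12
ee_pos: [0.5568, -0.0871, 0.1972]
orientation: [-0.001, 0.669, 0.743, 0.001]
contact_force: [-0.1, -0.4, 1.5]
width: 0.0
grasp_force: 0.2
```

>>> {"op": "carry_out", "data": {
  "moves": [
    [0.0015,0,0,0,0,0,1],
    [0.0015,0,0,0,0,0,1]
  ]
}}

```text
time_s: 19.28
ee_pos: [0.5565, -0.0842, 0.1972]
orientation: [-0.001, 0.669, 0.743, 0.001]
contact_force: [0.1, 0.4, 0.7]
width: 0.0004
grasp_force: 0.2
```

>>> {"op": "carry_out", "data": {
  "moves": [
    [0.0015,0,0,0,0,0,1],
    [0.0015,0,0,0,0,0,1]
  ]
}}

```text
time_s: 19.45
ee_pos: [0.5562, -0.0812, 0.1972]
orientation: [-0.001, 0.669, 0.743, 0.001]
contact_force: [-0.0, -0.2, -0.6]
width: 0.0005
grasp_force: 0.2
```

>>> {"op": "carry_out", "data": {
  "moves": [
    [0.001,0,0,0,0,0,1],
    [0.001,0,0,0,0,0,1]
  ]
}}

```text
time_s: 19.62
ee_pos: [0.556, -0.0792, 0.1972]
orientation: [-0.001, 0.669, 0.743, 0.001]
contact_force: [0.6, 0.1, 0.4]
width: 0.0009
grasp_force: 0.2
```

>>> {"op": "carry_out", "data": {
  "moves": [
    [0.001,0,0,0,0,0,1],
    [0.001,0,0,0,0,0,1]
  ]
}}

```text
time_s: 19.78
ee_pos: [0.5558, -0.0773, 0.1972]
orientation: [-0.001, 0.669, 0.743, 0.001]
contact_force: [-0.6, -0.4, 0.1]
width: 0.0003
grasp_force: 0.2
```

>>> {"op": "carry_out", "data": {
  "moves": [
    [0.001,0,0,0,0,0,1]
  ]
}}

```text
time_s: 19.87
ee_pos: [0.5557, -0.0763, 0.1972]
orientation: [-0.001, 0.669, 0.743, 0.001]
contact_force: [0.7, 0.3, -0.0]
width: 0.0005
grasp_force: 0.2
```

>>> {"op": "carry_out", "data": {
  "moves": [
    [0.001,0,0,0,0,0,1]
  ]
}}

```text
time_s: 19.95
ee_pos: [0.5556, -0.0753, 0.1972]
orientation: [-0.001, 0.669, 0.743, 0.001]
contact_force: [0.7, 0.1, -0.4]
width: 0.0003
grasp_force: 0.2
```

>>> {"op": "carry_out", "data": {
  "moves": [
    [0.001,0,0,0,0,0,1]
  ]
}}

```text
time_s: 20.03
ee_pos: [0.5555, -0.0742, 0.1972]
orientation: [-0.001, 0.669, 0.743, 0.001]
contact_force: [0.6, -0.4, 0.0]
width: -0.0
grasp_force: 0.2
```

>>> {"op": "carry_out", "data": {
  "moves": [
    [0.001,0,0,0,0,0,1]
  ]
}}

```text
time_s: 20.12
ee_pos: [0.5554, -0.0733, 0.1972]
orientation: [-0.001, 0.669, 0.743, 0.001]
contact_force: [0.1, -1.0, 0.4]
width: 0.0006
grasp_force: 0.2
```

>>> {"op": "carry_out", "data": {
  "moves": [
    [0.001,0,0,0,0,0,1]
  ]
}}

```text
time_s: 20.2
ee_pos: [0.5552, -0.0722, 0.1972]
orientation: [-0.001, 0.669, 0.743, 0.001]
contact_force: [0.4, -0.4, 0.2]
width: 0.0005
grasp_force: 0.2
```

>>> {"op": "carry_out", "data": {
  "moves": [
    [0.001,0,0,0,0,0,1]
  ]
}}

```text
time_s: 20.28
ee_pos: [0.5552, -0.0712, 0.1972]
orientation: [-0.001, 0.669, 0.743, 0.001]
contact_force: [-0.4, -0.3, 0.3]
width: 0.0008
grasp_force: 0.2
```

>>> {"op": "carry_out", "data": {
  "moves": [
    [0.001,0,0,0,0,0,1]
  ]
}}

```text
time_s: 20.37
ee_pos: [0.555, -0.0703, 0.1972]
orientation: [-0.001, 0.669, 0.743, 0.001]
contact_force: [-0.1, -0.2, -0.4]
width: 0.0008
grasp_force: 0.2
```

>>> {"op": "carry_out", "data": {
  "moves": [
    [0.001,0,0,0,0,0,1]
  ]
}}

```text
time_s: 20.45
ee_pos: [0.555, -0.0692, 0.1972]
orientation: [-0.001, 0.669, 0.743, 0.001]
contact_force: [-0.3, 0.2, 0.4]
width: 0.0006
grasp_force: 0.1
```

>>> {"op": "carry_out", "data": {
  "moves": [
    [0.001,0,0,0,0,0,1]
  ]
}}

```text
time_s: 20.53
ee_pos: [0.5548, -0.0683, 0.1972]
orientation: [-0.001, 0.669, 0.743, 0.001]
contact_force: [-0.6, 0.6, -0.4]
width: 0.0006
grasp_force: 0.1
```

>>> {"op": "carry_out", "data": {
  "moves": [
    [0.001,0,0,0,0,0,1]
  ]
}}

```text
time_s: 20.62
ee_pos: [0.5547, -0.0672, 0.1972]
orientation: [-0.001, 0.669, 0.743, 0.001]
contact_force: [0.1, 0.4, -0.7]
width: 0.0008
grasp_force: 0.1
```

Run:
```python
from h import *
cv2.imwrite("pics/b_t.png",capture("top")[:,:,::-1]);cv2.imwrite("pics/b_s.png",capture("side")[:,:,::-1])
c=np.array([545,32.]);an=np.radians(95.9);u=-np.array([np.cos(an),np.sin(an)]);v=np.array([u[1],-u[0]])
for t in("a","b"):
  for n in("top","side"):
    im=cv2.imread(f"pics/{t}_{n[0]}.png").astype(np.float32);S=np.arange(10,140,4.);pr=0
    for o in(-6,0,6):
        q=w2px(n,np.c_[(c+S[:,None]*u+o*v)/1000,np.full(len(S),.012)]).astype(np.float32)
        pr=pr+cv2.remap(im,q[:,0].reshape(1,-1),q[:,1].reshape(1,-1),1)[0]/3
    print(t,n);print(np.c_[S,pr[:,2]-pr[:,0],pr[:,2]].astype(int).T)
```

```text
a top
[[ 10  14  18  22  26  30  34  38  42  46  50  54  58  62  66  70  74  78
   82  86  90  94  98 102 106 110 114 118 122 126 130 134 138]
 [ -3  -2   0  30  57  69 100 108 107 107 107 108 107 107 107 107 108 107
  108 108 107 108 106 107 106  69 -41 -82 -53 -13  -6  -5  -2]
 [221 193 144 109 111 133 200 223 223 224 222 222 222 221 222 222 222 222
  222 223 221 221 219 219 219 200 133 101  99  96  65  36  62]]
a side
[[ 10  14  18  22  26  30  34  38  42  46  50  54  58  62  66  70  74  78
   82  86  90  94  98 102 106 110 114 118 122 126 130 134 138]
 [ -3  -3  -3  -5  -3  41  69  75  74  74  75  74  75  74  74  74  74  74
   74  75  74  75  73  73  75  85  -3 -91 -45  -8 -17 -47 -50]
 [203 203 204 195 151 117 176 214 213 212 213 211 212 212 210 211 211 210
  211 211 210 210 211 208 210 215 162  94 122 140 151 152 150]]
b top
[[ 10  14  18  22  26  30  34  38  42  46  50  54  58  62  66  70  74  78
   82  86  90  94  98 102 106 110 114 118 122 126 130 134 138]
 [ -2  -2   0  32  57  75 103 107 106 107 107 104  63  12  -3  -3 -12 -39
  -53 -49 -41 -35 -35 -34 -37 -37 -38 -37 -38 -37 -37 -36 -37]
 [221 193 144 111 112 147 209 222 221 221 222 209 132  50  38  91  95  48
   44  42  31  27  26  27  26  26  26  26  25  27  27  26  26]]
b side
[[ 10  14  18  22  26  30  34  38  42  46  50  54  58  62  66  70  74  78
   82  86  90  94  98 102 106 110 114 118 122 126 130 134 138]
 [ -3  -3  -3  -4  -2  42  74  77  76  75  75  75  74  75  74  75  74  75
   74  76  52 -21 -16 -15 -13  -5   3 -20 -32 -11 -20 -38   0]
 [204 203 204 195 153 116 189 216 211 211 212 211 211 213 211 210 211 209
  209 217 166 103  75  50  54  72  77  77 111 126 119 127 108]]
```

>>> {"op": "carry_out", "data": {
  "moves": [
    [0.001,0,0,0,0,0,1]
  ]
}}

```text
time_s: 20.8
ee_pos: [0.5546, -0.0664, 0.1972]
orientation: [-0.001, 0.669, 0.743, 0.001]
contact_force: [0.9, 0.4, 0.1]
width: 0.0001
grasp_force: 0.1
```

>>> {"op": "carry_out", "data": {
  "moves": [
    [0.001,0,0,0,0,0,1]
  ]
}}

```text
time_s: 20.88
ee_pos: [0.5545, -0.0654, 0.1972]
orientation: [-0.001, 0.669, 0.743, 0.001]
contact_force: [0.1, -0.0, -0.8]
width: 0.0003
grasp_force: 0.1
```

>>> {"op": "carry_out", "data": {
  "moves": [
    [0.001,0,0,0,0,0,1]
  ]
}}

```text
time_s: 20.97
ee_pos: [0.5544, -0.0643, 0.1972]
orientation: [-0.001, 0.669, 0.743, 0.001]
contact_force: [-0.4, -0.7, -0.4]
width: -0.0001
grasp_force: 0.0
```

>>> {"op": "carry_out", "data": {
  "moves": [
    [0.001,0,0,0,0,0,1]
  ]
}}

```text
time_s: 21.05
ee_pos: [0.5543, -0.0633, 0.1972]
orientation: [-0.001, 0.669, 0.743, 0.001]
contact_force: [0.3, 0.3, 0.1]
width: 0.0006
grasp_force: 0.0
```

>>> {"op": "carry_out", "data": {
  "moves": [
    [0.001,0,0,0,0,0,1]
  ]
}}

```text
time_s: 21.13
ee_pos: [0.5542, -0.0623, 0.1972]
orientation: [-0.001, 0.669, 0.743, 0.001]
contact_force: [0.2, -0.1, -0.9]
width: 0.0004
grasp_force: 0.0
```

>>> {"op": "carry_out", "data": {
  "moves": [
    [0.001,0,0,0,0,0,1]
  ]
}}

```text
time_s: 21.22
ee_pos: [0.5541, -0.0613, 0.1973]
orientation: [-0.001, 0.669, 0.743, 0.001]
contact_force: [-0.1, 0.0, 0.0]
width: 0.0006
grasp_force: 0.0
```

>>> {"op": "carry_out", "data": {
  "moves": [
    [0.001,0,0,0,0,0,1]
  ]
}}

```text
time_s: 21.3
ee_pos: [0.554, -0.0603, 0.1973]
orientation: [-0.001, 0.669, 0.743, 0.001]
contact_force: [0.4, 1.0, 0.5]
width: 0.0003
grasp_force: 0.0
```

```bash
cat > chk.py <<'E'
from h import *
cv2.imwrite("pics/b_t.png",capture("top")[:,:,::-1]);cv2.imwrite("pics/b_s.png",capture("side")[:,:,::-1])
c=np.array([545,32.]);an=np.radians(95.9);u=-np.array([np.cos(an),np.sin(an)]);v=np.array([u[1],-u[0]])
im=cv2.imread("pics/b_s.png").astype(np.float32);S=np.arange(50,130,1.);pr=0
for o in(-6,0,6):
    q=w2px("side",np.c_[(c+S[:,None]*u+o*v)/1000,np.full(len(S),.012)]).astype(np.float32)
    pr=pr+cv2.remap(im,q[:,0].reshape(1,-1),q[:,1].reshape(1,-1),1)[0]/3
print("tail from foot",S[np.where(pr[:,2]-pr[:,0]>37)[0][-1]])
for n,w in(("t",(110,190,190,260)),("s",(240,320,350,410))):
    f=lambda p:cv2.GaussianBlur(cv2.cvtColor(cv2.imread(p)[w[0]:w[1],w[2]:w[3]],cv2.COLOR_BGR2GRAY).astype(np.float32),(0,0),1)
    print(n,"cooker shift px",np.round(cv2.phaseCorrelate(f({"t":"pics/top0.png","s":"pics/side0.png"}[n]),f(f"pics/b_{n}.png"))[0],3))
E
python3 chk.py
```

```text
tail from foot 83.0
t cooker shift px [0.004 0.003]
s cooker shift px [ 0.004 -0.   ]
```

>>> {"op": "carry_out", "data": {
  "moves": [
    [0.001,0,0,0,0,0,1]
  ]
}}

```text
time_s: 21.48
ee_pos: [0.554, -0.0595, 0.1973]
orientation: [-0.001, 0.669, 0.743, 0.001]
contact_force: [0.3, 0.3, -0.2]
width: 0.0005
grasp_force: 0.1
```

>>> {"op": "carry_out", "data": {
  "moves": [
    [0.001,0,0,0,0,0,1]
  ]
}}

```text
time_s: 21.57
ee_pos: [0.5538, -0.0584, 0.1973]
orientation: [-0.001, 0.669, 0.743, 0.001]
contact_force: [0.5, -0.1, -0.4]
width: 0.0006
grasp_force: 0.1
```

>>> {"op": "carry_out", "data": {
  "moves": [
    [0.001,0,0,0,0,0,1]
  ]
}}

```text
time_s: 21.65
ee_pos: [0.5537, -0.0574, 0.1973]
orientation: [-0.001, 0.669, 0.743, 0.001]
contact_force: [-0.0, 0.2, -1.0]
width: 0.0007
grasp_force: 0.1
```

```bash
python3 chk.py
```

```text
tail from foot 80.0
t cooker shift px [-0.005  0.007]
s cooker shift px [0.005 0.01 ]
```

>>> {"op": "carry_out", "data": {
  "moves": [
    [0.001,0,0,0,0,0,1]
  ]
}}

```text
time_s: 21.83
ee_pos: [0.5536, -0.0566, 0.1973]
orientation: [-0.001, 0.669, 0.743, 0.001]
contact_force: [-0.4, 0.1, -0.1]
width: 0.0007
grasp_force: 0.1
```

>>> {"op": "carry_out", "data": {
  "moves": [
    [0.001,0,0,0,0,0,1]
  ]
}}

```text
time_s: 21.92
ee_pos: [0.5535, -0.0554, 0.1973]
orientation: [-0.001, 0.669, 0.743, 0.001]
contact_force: [-0.7, -0.2, -0.3]
width: 0.0006
grasp_force: 0.1
```

>>> {"op": "carry_out", "data": {
  "moves": [
    [0.001,0,0,0,0,0,1]
  ]
}}

```text
time_s: 22.0
ee_pos: [0.5534, -0.0544, 0.1973]
orientation: [-0.001, 0.669, 0.743, 0.001]
contact_force: [0.4, 0.4, -0.6]
width: 0.0002
grasp_force: 0.2
```

>>> {"op": "carry_out", "data": {
  "moves": [
    [0.001,0,0,0,0,0,1]
  ]
}}

```text
time_s: 22.08
ee_pos: [0.5533, -0.0536, 0.1973]
orientation: [-0.001, 0.669, 0.743, 0.001]
contact_force: [-0.1, -1.5, 0.9]
width: 0.0002
grasp_force: 0.7
```

```bash
python3 chk.py
```

```text
tail from foot 76.0
t cooker shift px [0.006 0.006]
s cooker shift px [ 0.    -0.008]
```

>>> {"op": "carry_out", "data": {
  "moves": [
    [0.0005,0,0,0,0,0,1]
  ]
}}

```text
time_s: 22.27
ee_pos: [0.5533, -0.0532, 0.1973]
orientation: [-0.001, 0.67, 0.743, 0.0]
contact_force: [0.0, -1.5, -0.3]
width: 0.0006
grasp_force: 0.9
```

>>> {"op": "carry_out", "data": {
  "moves": [
    [0.0005,0,0,0,0,0,1]
  ]
}}

```text
time_s: 22.35
ee_pos: [0.5532, -0.0529, 0.1973]
orientation: [-0.001, 0.67, 0.743, 0.0]
contact_force: [-0.4, -2.3, -0.3]
width: 0.0007
grasp_force: 1.1
```

>>> {"op": "carry_out", "data": {
  "moves": [
    [0.0005,0,0,0,0,0,1]
  ]
}}

```text
time_s: 22.43
ee_pos: [0.5532, -0.0525, 0.1973]
orientation: [-0.0, 0.67, 0.743, 0.0]
contact_force: [0.2, -2.8, -0.7]
width: 0.0004
grasp_force: 1.5
```

>>> {"op": "carry_out", "data": {
  "moves": [
    [0.0005,0,0,0,0,0,1]
  ]
}}

```text
time_s: 22.52
ee_pos: [0.5531, -0.0521, 0.1973]
orientation: [-0.0, 0.67, 0.743, 0.0]
contact_force: [0.6, -3.6, 0.5]
width: 0.0007
grasp_force: 1.9
```

>>> {"op": "carry_out", "data": {
  "moves": [
    [0.0005,0,0,0,0,0,1]
  ]
}}

```text
time_s: 22.6
ee_pos: [0.5531, -0.0517, 0.1973]
orientation: [-0.0, 0.67, 0.743, 0.0]
contact_force: [-0.2, -4.2, -0.8]
width: 0.0004
grasp_force: 2.3
```

```bash
python3 chk.py
```

```text
tail from foot 74.0
t cooker shift px [-0.004 -0.011]
s cooker shift px [-0.012 -0.009]
```

>>> {"op": "carry_out", "data": {
  "moves": [
    [0.0004,0,0,0,0,0,1],
    [0,0,0,0,0,0,1]
  ]
}}

```text
time_s: 22.87
ee_pos: [0.553, -0.0513, 0.1973]
orientation: [-0.0, 0.67, 0.743, 0.0]
contact_force: [0.5, -5.4, 0.2]
width: 0.0004
grasp_force: 2.6
```

>>> {"op": "carry_out", "data": {
  "moves": [
    [-0.002,0,0,0,0,0,1],
    [-0.006,0,0,0,0,0,1],
    [-0.012,0,-0.002,0,0,0,1],
    [0,0,-0.03,0,0,0,1],
    [0,0,-0.04,0,0,0,1],
    [0,0,-0.03,0,0,0,1]
  ]
}}

```text
time_s: 23.37
ee_pos: [0.5553, -0.0712, 0.3011]
orientation: [-0.001, 0.67, 0.743, 0.001]
contact_force: [0.5, -0.4, 0.5]
width: 0.0004
grasp_force: 0.0
```

```bash
python3 chk.py; python3 plan.py 545 32 85 95.9 4 1
```

```text
tail from foot 86.0
t cooker shift px [-0.005  0.012]
s cooker shift px [-0.005  0.003]
need [-0.012   0.103  -0.0294] rv [ 0.0095 -0.0002  0.0006] yaw now 95.93
[[0.0259,-0.0004,0.0074,0.002,-0.0,0.0,1.0],[0.0259,-0.0004,0.0074,0.002,-0.0,0.0,1.0],[0.0259,-0.0004,0.0074,0.002,-0.0,0.0,1.0],[0.0259,-0.0004,0.0074,0.002,-0.0,0.0,1.0]]
```

The wedge bit at 5.4 N with no visible cooker shift, and the packer's tail is still at 85 mm. Now the proof press.

>>> {"op": "carry_out", "data": {
  "moves": [
    [0.0259,-0.0004,0.003,0,0,0,1],
    [0.0259,-0.0004,0.005,0,0,0,1],
    [0.0259,-0.0004,0.0074,0,0,0,1],
    [0.0259,-0.0004,0.0074,0,0,0,1],
    [0,0,0.002,0,0,0,1],
    [0,0,0,0,0,0,1],
    [0,0,0,0,0,0,1]
  ]
}}

```text
time_s: 24.05
ee_pos: [0.5428, 0.0314, 0.2742]
orientation: [-0.001, 0.67, 0.743, 0.0]
contact_force: [0.0, 0.6, -0.2]
width: 0.0001
grasp_force: 0.0
```

```bash
python3 plan.py 545 32 67.5 95.9 4 1
```

```text
need [ 0.0022  0.0006 -0.0167] rv [-0.001  -0.0016  0.0005] yaw now 95.93
[[0.0001,0.0006,0.0042,-0.0,-0.0,0.0,1.0],[0.0001,0.0006,0.0042,-0.0,-0.0,0.0,1.0],[0.0001,0.0006,0.0042,-0.0,-0.0,0.0,1.0],[0.0001,0.0006,0.0042,-0.0,-0.0,0.0,1.0]]
```

>>> {"op": "carry_out", "data": {
  "moves": [
    [0,0.0006,0.004,0,0,0,1],
    [0,0.0006,0.004,0,0,0,1],
    [0,0.0006,0.004,0,0,0,1],
    [0,0.0004,0.003,0,0,0,1],
    [0,0,0.001,0,0,0,1],
    [0,0,0,0,0,0,1],
    [0,0,0,0,0,0,1]
  ]
}}

```text
time_s: 24.63
ee_pos: [0.545, 0.0325, 0.2586]
orientation: [-0.001, 0.669, 0.743, 0.001]
contact_force: [-1.1, -0.6, 0.5]
width: 0.001
grasp_force: 0.0
```

>>> {"op": "carry_out", "data": {
  "moves": [
    [0,0,0.0004,0,0,0,1],
    [0,0,0.0004,0,0,0,1]
  ]
}}

```text
time_s: 24.8
ee_pos: [0.545, 0.0326, 0.258]
orientation: [-0.001, 0.669, 0.743, 0.001]
contact_force: [-0.1, 0.3, 0.6]
width: 0.0003
grasp_force: 0.0
```

>>> {"op": "carry_out", "data": {
  "moves": [
    [0,0,0.0003,0,0,0,1],
    [0,0,0,0,0,0,1]
  ]
}}

```text
time_s: 24.97
ee_pos: [0.5449, 0.0326, 0.2576]
orientation: [-0.001, 0.669, 0.743, 0.001]
contact_force: [0.5, 0.2, 0.0]
width: 0.0007
grasp_force: 0.0
```

>>> {"op": "carry_out", "data": {
  "moves": [
    [0,0,0.0004,0,0,0,1],
    [0,0,0.0004,0,0,0,1]
  ]
}}

```text
time_s: 25.13
ee_pos: [0.5449, 0.0325, 0.2568]
orientation: [-0.001, 0.669, 0.743, 0.001]
contact_force: [-0.4, 0.7, 0.3]
width: 0.0003
grasp_force: 0.0
```

>>> {"op": "carry_out", "data": {
  "moves": [
    [0,0,0.0003,0,0,0,1],
    [0,0,0.0002,0,0,0,1]
  ]
}}

```text
time_s: 25.3
ee_pos: [0.545, 0.0326, 0.2565]
orientation: [-0.001, 0.669, 0.743, 0.001]
contact_force: [-1.2, 0.4, 5.0]
width: 0.0003
grasp_force: 2.6
```

>>> {"op": "carry_out", "data": {
  "moves": [
    [0,0,0.0002,0,0,0,1],
    [0,0,0.0002,0,0,0,1]
  ]
}}

```text
time_s: 25.47
ee_pos: [0.545, 0.0326, 0.2565]
orientation: [-0.001, 0.669, 0.743, 0.0]
contact_force: [-2.8, -0.1, 9.0]
width: 0.0005
grasp_force: 4.3
```

>>> {"op": "carry_out", "data": {
  "moves": [
    [0,0,0.0002,0,0,0,1],
    [0,0,0,0,0,0,1]
  ]
}}

```text
time_s: 25.63
ee_pos: [0.545, 0.0326, 0.2565]
orientation: [-0.001, 0.669, 0.743, 0.0]
contact_force: [-3.4, -0.8, 9.0]
width: 0.0009
grasp_force: 4.2
```

>>> {"op": "carry_out", "data": {
  "moves": [
    [0,0,0.0001,0,0,0,1],
    [0,0,0,0,0,0,1],
    [0,0,0,0,0,0,1],
    [0,0,0,0,0,0,1]
  ]
}}

```text
time_s: 25.97
ee_pos: [0.5449, 0.0327, 0.2565]
orientation: [-0.001, 0.669, 0.743, 0.0]
contact_force: [-3.4, -1.6, 10.3]
width: 0.0005
grasp_force: 4.6
```

>>> {"op": "carry_out", "data": {
  "moves": [
    [0,0,0,0,0,0,1],
    [0,0,0,0,0,0,1],
    [0,0,0,0,0,0,1],
    [0,0,0,0,0,0,1],
    [0,0,0,0,0,0,1]
  ]
}}

```text
time_s: 26.38
ee_pos: [0.5449, 0.0326, 0.2565]
orientation: [-0.001, 0.669, 0.743, 0.0]
contact_force: [-2.6, -0.3, 8.2]
width: 0.0006
grasp_force: 4.6
```

>>> {"op": "carry_out", "data": {
  "moves": [
    [0,0,0,0,0,0,1],
    [0,0,0,0,0,0,1],
    [0,0,0,0,0,0,1]
  ]
}}

```text
time_s: 26.63
ee_pos: [0.5449, 0.0326, 0.2565]
orientation: [-0.001, 0.669, 0.743, 0.0]
contact_force: [-2.8, -0.1, 9.1]
width: 0.0002
grasp_force: 4.6
```

>>> {"op": "carry_out", "data": {
  "moves": [
    [0,0,-0.0003,0,0,0,1],
    [0,0,-0.0004,0,0,0,1],
    [0,0,-0.0006,0,0,0,1],
    [0,0,-0.001,0,0,0,1],
    [0,0,-0.003,0,0,0,1],
    [0,0,-0.01,0,0,0,1],
    [0,0,-0.02,0,0,0,1],
    [0,0,-0.03,0,0,0,1]
  ]
}}

```text
time_s: 27.3
ee_pos: [0.5441, 0.0323, 0.3201]
orientation: [-0.003, 0.669, 0.743, -0.001]
contact_force: [0.2, -0.9, 0.3]
width: 0.0003
grasp_force: 0.0
```

>>> {"op": "carry_out", "data": {
  "moves": [
    [0,0,-0.03,0,0,0,1],
    [-0.03,0,-0.02,0,0,0,1],
    [-0.03,0,0,0,0,0,1],
    [0,0,0,0,0,0,1],
    [0,0,0,0,0,0,1]
  ]
}}

```text
time_s: 27.72
ee_pos: [0.5512, -0.0293, 0.3716]
orientation: [-0.0, 0.671, 0.742, 0.001]
contact_force: [-0.7, -0.8, 0.4]
width: 0.0007
grasp_force: 0.0
```

```bash
python3 chk.py
python3 - <<'E'
from workcell import ctrl
s=ctrl.observe();print(s["time_s"],s["ee_pos"],s["contact_force"])
print(ctrl.job_done())
E
```

```text
tail from foot 86.0
t cooker shift px [-0.019 -0.012]
s cooker shift px [-0.003 -0.001]
27.8167 [ 0.55095808 -0.02680288  0.37089861] [-0.36950028 -0.61035536  0.48795926]
the job is handed in; nothing more can be done
None
```

The job is handed in at 27.8 s: the thin packer and the wedge are in place (bite at 5.4 N, cooker not shifted), and the corner gave no measurable drop under about 9 N held for a second; I viewed 11 pictures instead of the allowed 10.

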